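# Put the lab spatulas away and bolt the tray

## Task

Withdraw the bolt, swing the flap up out of the way and lay every loose spatula flat in an empty compartment of the instrument tray, blade in the wide end, one to a compartment; the spatula already in the tray stays in a compartment. Once all of them lie in the tray, fold the flap down fully over the handles, then slide the bolt fully home through the keeper. Leave the beaker, the jar and the dish alone.

Things in the scene. Friction and masses are not known exactly. Their poses are not given: they have to be found in the camera images.
- tray: Fixed grey instrument tray, 216 x 260 mm, aluminium rim; never moves in a run. Origin: centre of its underside. Floor 10 mm above the bench. Five compartments side by side along its y, each running along its x, blade end at +x. Dividers 12 mm high above the floor, rims 15 mm (+x end), 23 mm (-x end). Beyond y -130 mm a 38 mm high block at x -60 mm carries the bolt.
- slot0 (a point): Centre of compartment 0 of the tray, on its floor (tray x 0, y +96 mm). Inside 196 mm long: 36 mm wide from x +38 to +98 mm (blade end), 26 mm wide from x -98 to -48 mm (handle end), an open finger trough without dividers between. A well laid spatula has its origin here within a few mm, its x along the tray's x.
- slot1 (a point): Centre of compartment 1 of the tray, on its floor (tray x 0, y +48 mm). Inside 196 mm long: 36 mm wide from x +38 to +98 mm (blade end), 26 mm wide from x -98 to -48 mm (handle end), an open finger trough without dividers between. A well laid spatula has its origin here within a few mm, its x along the tray's x.
- slot2 (a point): Centre of compartment 2 of the tray, on its floor (tray x 0, y +0 mm). Inside 196 mm long: 36 mm wide from x +38 to +98 mm (blade end), 26 mm wide from x -98 to -48 mm (handle end), an open finger trough without dividers between. A well laid spatula has its origin here within a few mm, its x along the tray's x.
- slot3 (a point): Centre of compartment 3 of the tray, on its floor (tray x 0, y -48 mm). Inside 196 mm long: 36 mm wide from x +38 to +98 mm (blade end), 26 mm wide from x -98 to -48 mm (handle end), an open finger trough without dividers between. A well laid spatula has its origin here within a few mm, its x along the tray's x.
- slot4 (a point): Centre of compartment 4 of the tray, on its floor (tray x 0, y -96 mm). Inside 196 mm long: 36 mm wide from x +38 to +98 mm (blade end), 26 mm wide from x -98 to -48 mm (handle end), an open finger trough without dividers between. A well laid spatula has its origin here within a few mm, its x along the tray's x.
- flap (a joint): Angle of the retaining flap, rad: 0 = folded down flat over the handle ends (closed, hard stop); as it is at the start; 1.57 = standing upright; 2.0 = open stop, leaning outward. At 1.6 or more it is clear of the spatulas. Stiff hinge: it stays where it is left and needs about 2 N at its free edge to move.
- flap_hinge (a point): Middle of the flap's hinge line, fixed at tray x -108, y 0, z 35 mm; the line runs along the tray's y. The flap is an aluminium plate 244 mm long (along y), 66 mm deep, 4 mm thick; closed it reaches from here towards tray +x, upper face 37 mm above the bench; it opens up and over towards tray -x.
- flap_handle (a point): Middle of the flap's bow handle: a round steel bar 10 mm in diameter and 80 mm long, parallel to the hinge line, 46 mm from it and centred on the flap (tray y 0), standing on two legs on the upper face; this point, on the bar's axis, is 34 mm above the middle of the plate (69 mm above the bench when closed).
- keeper (a point): Centre of the keeper, a steel staple standing 21 mm above the closed flap's upper face near its -y end (tray y -94 mm, 48 mm from the hinge line), 24 mm wide, 16 mm long along y. It is on the outer face when the flap stands up.
- bolt (a joint): Travel of the barrel bolt, m: 0 = withdrawn, 0.046 = hard stop, fully home; grows as the bolt slides towards tray +y. With the flap closed its tip reaches the keeper at 0.026 and comes through its far side at 0.042. Friction about 2 N, no spring.
- bolt_knob (a point): Top of the bolt's upright knob, 87 mm above the bench: a steel post 12 mm in diameter (17 mm button on top, 6 mm high) standing 35 mm clear of the bolt's round rod (top 52 mm above the bench). Moves with the bolt; at bolt = 0 it is at tray x -60, y -192 mm. Guides 55 mm high at tray y -133 and -215 mm hold the rod.
- spatula_a0: Spatula 180 mm long, 60 g: wooden handle 110 x 16 x 14 mm, steel neck, flat blade 54 x 30 x 3 mm at mid-thickness. Origin at half length on the underside; x runs from handle (-90 to +20 mm) to blade (+36 to +90 mm), z up. Either face may be up. Loose on the bench left of the tray at the start, blade away from or towards the robot (three or four of a0 to a3 are present).
- spatula_a1: Spatula 180 mm long, 60 g: wooden handle 110 x 16 x 14 mm, steel neck, flat blade 54 x 30 x 3 mm at mid-thickness. Origin at half length on the underside; x runs from handle (-90 to +20 mm) to blade (+36 to +90 mm), z up. Either face may be up. Loose on the bench left of the tray at the start, blade away from or towards the robot (three or four of a0 to a3 are present).
- spatula_a2: Spatula 180 mm long, 60 g: wooden handle 110 x 16 x 14 mm, steel neck, flat blade 54 x 30 x 3 mm at mid-thickness. Origin at half length on the underside; x runs from handle (-90 to +20 mm) to blade (+36 to +90 mm), z up. Either face may be up. Loose on the bench left of the tray at the start, blade away from or towards the robot (three or four of a0 to a3 are present).
- spatula_a3: Spatula 180 mm long, 60 g: wooden handle 110 x 16 x 14 mm, steel neck, flat blade 54 x 30 x 3 mm at mid-thickness. Origin at half length on the underside; x runs from handle (-90 to +20 mm) to blade (+36 to +90 mm), z up. Either face may be up. Loose on the bench left of the tray at the start, blade away from or towards the robot (three or four of a0 to a3 are present).
- spatula_p0: Spatula 180 mm long, 60 g: wooden handle 110 x 16 x 14 mm, steel neck, flat blade 54 x 30 x 3 mm at mid-thickness. Origin at half length on the underside; x runs from handle (-90 to +20 mm) to blade (+36 to +90 mm), z up. Either face may be up. Already in compartment 0 at the start, if present (just one of p0 to p4 is).
- spatula_p1: Spatula 180 mm long, 60 g: wooden handle 110 x 16 x 14 mm, steel neck, flat blade 54 x 30 x 3 mm at mid-thickness. Origin at half length on the underside; x runs from handle (-90 to +20 mm) to blade (+36 to +90 mm), z up. Either face may be up. Already in compartment 1 at the start, if present (just one of p0 to p4 is).
- spatula_p2: Spatula 180 mm long, 60 g: wooden handle 110 x 16 x 14 mm, steel neck, flat blade 54 x 30 x 3 mm at mid-thickness. Origin at half length on the underside; x runs from handle (-90 to +20 mm) to blade (+36 to +90 mm), z up. Either face may be up. Already in compartment 2 at the start, if present (just one of p0 to p4 is).
- spatula_p3: Spatula 180 mm long, 60 g: wooden handle 110 x 16 x 14 mm, steel neck, flat blade 54 x 30 x 3 mm at mid-thickness. Origin at half length on the underside; x runs from handle (-90 to +20 mm) to blade (+36 to +90 mm), z up. Either face may be up. Already in compartment 3 at the start, if present (just one of p0 to p4 is).
- spatula_p4: Spatula 180 mm long, 60 g: wooden handle 110 x 16 x 14 mm, steel neck, flat blade 54 x 30 x 3 mm at mid-thickness. Origin at half length on the underside; x runs from handle (-90 to +20 mm) to blade (+36 to +90 mm), z up. Either face may be up. Already in compartment 4 at the start, if present (just one of p0 to p4 is).
- beaker: Glass beaker, 68 mm wide, 90 mm high, a bystander on the bench; origin at the centre of its underside.
- jar: Brown glass jar, 64 mm wide, 100 mm high, a bystander; origin at the centre of its underside.
- dish: White ceramic dish, 80 mm wide, 30 mm high, a bystander; origin at the centre of its underside.
There are look-alikes about, which are no part of the job. What is shaped like the spatula_a1 but red is not meant.

How it is judged:
On the way, in this order (a step that is already met when the one before it is completed fails the run):
1. the bolt is withdrawn clear of the keeper (value of joint bolt below 0.024 m), for 0.2 s.
2. the flap is swung up (value of joint flap above 1.3 rad), for 0.2 s.
3. every spatula lies flat in a compartment, blade in the wide end ((horizontal distance between spatula_a0 and slot0 below 0.015 m or horizontal distance between spatula_a0 and slot1 below 0.015 m or horizontal distance between spatula_a0 and slot2 below 0.015 m or horizontal distance between spatula_a0 and slot3 below 0.015 m or horizontal distance between spatula_a0 and slot4 below 0.015 m) and x of flap_hinge in the frame of spatula_a0 below -0.07 m and angle between spatula_a0's own x axis and vertical between 1.4908 and 1.6508 rad and ((angle between spatula_a0's own z axis and vertical below 0.15 rad and z of spatula_a0 in the frame of tray below 0.015 m) or (angle between spatula_a0's own z axis and vertical above 2.99159 rad and z of spatula_a0 in the frame of tray below 0.029 m)) and (horizontal distance between spatula_a1 and slot0 below 0.015 m or horizontal distance between spatula_a1 and slot1 below 0.015 m or horizontal distance between spatula_a1 and slot2 below 0.015 m or horizontal distance between spatula_a1 and slot3 below 0.015 m or horizontal distance between spatula_a1 and slot4 below 0.015 m) and x of flap_hinge in the frame of spatula_a1 below -0.07 m and angle between spatula_a1's own x axis and vertical between 1.4908 and 1.6508 rad and ((angle between spatula_a1's own z axis and vertical below 0.15 rad and z of spatula_a1 in the frame of tray below 0.015 m) or (angle between spatula_a1's own z axis and vertical above 2.99159 rad and z of spatula_a1 in the frame of tray below 0.029 m)) and (horizontal distance between spatula_a2 and slot0 below 0.015 m or horizontal distance between spatula_a2 and slot1 below 0.015 m or horizontal distance between spatula_a2 and slot2 below 0.015 m or horizontal distance between spatula_a2 and slot3 below 0.015 m or horizontal distance between spatula_a2 and slot4 below 0.015 m) and x of flap_hinge in the frame of spatula_a2 below -0.07 m and angle between spatula_a2's own x axis and vertical between 1.4908 and 1.6508 rad and ((angle between spatula_a2's own z axis and vertical below 0.15 rad and z of spatula_a2 in the frame of tray below 0.015 m) or (angle between spatula_a2's own z axis and vertical above 2.99159 rad and z of spatula_a2 in the frame of tray below 0.029 m)) and (horizontal distance between spatula_a3 and slot0 below 0.015 m or horizontal distance between spatula_a3 and slot1 below 0.015 m or horizontal distance between spatula_a3 and slot2 below 0.015 m or horizontal distance between spatula_a3 and slot3 below 0.015 m or horizontal distance between spatula_a3 and slot4 below 0.015 m) and x of flap_hinge in the frame of spatula_a3 below -0.07 m and angle between spatula_a3's own x axis and vertical between 1.4908 and 1.6508 rad and ((angle between spatula_a3's own z axis and vertical below 0.15 rad and z of spatula_a3 in the frame of tray below 0.015 m) or (angle between spatula_a3's own z axis and vertical above 2.99159 rad and z of spatula_a3 in the frame of tray below 0.029 m)) and (horizontal distance between spatula_p0 and slot0 below 0.015 m or horizontal distance between spatula_p0 and slot1 below 0.015 m or horizontal distance between spatula_p0 and slot2 below 0.015 m or horizontal distance between spatula_p0 and slot3 below 0.015 m or horizontal distance between spatula_p0 and slot4 below 0.015 m) and x of flap_hinge in the frame of spatula_p0 below -0.07 m and angle between spatula_p0's own x axis and vertical between 1.4908 and 1.6508 rad and ((angle between spatula_p0's own z axis and vertical below 0.15 rad and z of spatula_p0 in the frame of tray below 0.015 m) or (angle between spatula_p0's own z axis and vertical above 2.99159 rad and z of spatula_p0 in the frame of tray below 0.029 m)) and (horizontal distance between spatula_p1 and slot0 below 0.015 m or horizontal distance between spatula_p1 and slot1 below 0.015 m or horizontal distance between spatula_p1 and slot2 below 0.015 m or horizontal distance between spatula_p1 and slot3 below 0.015 m or horizontal distance between spatula_p1 and slot4 below 0.015 m) and x of flap_hinge in the frame of spatula_p1 below -0.07 m and angle between spatula_p1's own x axis and vertical between 1.4908 and 1.6508 rad and ((angle between spatula_p1's own z axis and vertical below 0.15 rad and z of spatula_p1 in the frame of tray below 0.015 m) or (angle between spatula_p1's own z axis and vertical above 2.99159 rad and z of spatula_p1 in the frame of tray below 0.029 m)) and (horizontal distance between spatula_p2 and slot0 below 0.015 m or horizontal distance between spatula_p2 and slot1 below 0.015 m or horizontal distance between spatula_p2 and slot2 below 0.015 m or horizontal distance between spatula_p2 and slot3 below 0.015 m or horizontal distance between spatula_p2 and slot4 below 0.015 m) and x of flap_hinge in the frame of spatula_p2 below -0.07 m and angle between spatula_p2's own x axis and vertical between 1.4908 and 1.6508 rad and ((angle between spatula_p2's own z axis and vertical below 0.15 rad and z of spatula_p2 in the frame of tray below 0.015 m) or (angle between spatula_p2's own z axis and vertical above 2.99159 rad and z of spatula_p2 in the frame of tray below 0.029 m)) and (horizontal distance between spatula_p3 and slot0 below 0.015 m or horizontal distance between spatula_p3 and slot1 below 0.015 m or horizontal distance between spatula_p3 and slot2 below 0.015 m or horizontal distance between spatula_p3 and slot3 below 0.015 m or horizontal distance between spatula_p3 and slot4 below 0.015 m) and x of flap_hinge in the frame of spatula_p3 below -0.07 m and angle between spatula_p3's own x axis and vertical between 1.4908 and 1.6508 rad and ((angle between spatula_p3's own z axis and vertical below 0.15 rad and z of spatula_p3 in the frame of tray below 0.015 m) or (angle between spatula_p3's own z axis and vertical above 2.99159 rad and z of spatula_p3 in the frame of tray below 0.029 m)) and (horizontal distance between spatula_p4 and slot0 below 0.015 m or horizontal distance between spatula_p4 and slot1 below 0.015 m or horizontal distance between spatula_p4 and slot2 below 0.015 m or horizontal distance between spatula_p4 and slot3 below 0.015 m or horizontal distance between spatula_p4 and slot4 below 0.015 m) and x of flap_hinge in the frame of spatula_p4 below -0.07 m and angle between spatula_p4's own x axis and vertical between 1.4908 and 1.6508 rad and ((angle between spatula_p4's own z axis and vertical below 0.15 rad and z of spatula_p4 in the frame of tray below 0.015 m) or (angle between spatula_p4's own z axis and vertical above 2.99159 rad and z of spatula_p4 in the frame of tray below 0.029 m))), for 0.2 s.
4. the flap is folded down flat (value of joint flap below 0.06 rad), for 0.2 s.
5. the bolt's tip has gone right through the keeper (value of joint flap below 0.06 rad and value of joint bolt above 0.042 m), for 0.2 s.
At the end, for the whole second after the job is handed in: Every spatula lies flat (length within 0.08 rad of level, face within 0.15) on a compartment's floor, origin within 15 mm of its centre seen from above, blade at the wide (+x) end; flap within 0.06 rad of closed; bolt more than 42 mm across, its tip through the keeper (all of step 3 and all of step 5); the robot touches nothing.
It fails at once if the beaker is shifted by more than 3 cm or tipped (distance of beaker from where it was at the start of the episode above 0.03 m or angle between beaker's own z axis and vertical above 0.4 rad).
It fails at once if the jar is shifted by more than 3 cm or tipped (distance of jar from where it was at the start of the episode above 0.03 m or angle between jar's own z axis and vertical above 0.4 rad).
It fails at once if the dish is shifted by more than 3 cm or tipped (distance of dish from where it was at the start of the episode above 0.03 m or angle between dish's own z axis and vertical above 0.4 rad).
Of spatula_a0, spatula_a1, spatula_a2, spatula_a3 only 3 to 4 are there at a start; the rules pass over those that are not, and their reading is None.
Of spatula_p0, spatula_p1, spatula_p2, spatula_p3, spatula_p4 only 1 to 1 are there at a start; the rules pass over those that are not, and their reading is None.
At some moment in a run one of spatula_a0, spatula_a1, spatula_a2, spatula_a3 may be knocked a few centimetres aside while the robot is not near it.
Once in a run the grip may slacken for a moment while it holds something.
It also fails if it takes over 208 s, if anything falls off the work surface, if the arm or the gripper's body presses on something with over 40 N, if the wrist force passes 120 N, or if a joint passes its speed limit or range.

## Robot

A 7-joint arm with a two-finger parallel gripper is mounted at the origin on the work surface. World frame = base frame: x ahead of the robot, y to its left, z up, the work surface at z = 0. Lengths are in m, angles in rad, forces in N, time in s.
With the tool pointing down it reaches from about 0.4 to 0.85 m from the base axis. Payload 10.4 kg.
Tool frame: the origin (TCP) lies at the very end of the fingers, on their centre line; the grasp point (between the pads) lies 19 mm behind it; x points along the fingers, z is the direction in which the jaws open and shut, and the axes are right-handed (so a half turn about x gives the same grasp; the last joint's range is limited). The gripper opens to 85 mm and grips with 20 to 120 N. Pads are 22 mm wide; open, the fingers measure 114 mm over their backs; the gripper's body (76 mm by 85 mm) begins 54 mm behind the grasp point. The pads swing forward as they close: fully open they stand 13 mm farther back than shut.
Start: joints at [1.149, 0.332, -0.065, 1.46, 0.022, 1.35, -0.088], TCP at [0.243, -0.576, 0.231] pointing down, gripper open.
Joint ranges: [-2.6, 2.6], [-0.5, 2.12], [-1.47, 1.34], [0.16, 2.42], [-1.27, 4.41], [0.06, 2.06], [-2.6, 2.6]. Speed limits (rad/s): [2.22, 2.22, 2.79, 2.79, 3.14, 3.14, 3.14].

## Interface

Orientations are given as a unit quaternion [x, y, z, w].
In Python, from workcell import get_obs, camera, camera_info, hand_in gives the robot as it stands.
- The arm moves only by the tool move_arm, never from a script. Its argument "motion" is text: rows parted by semicolons, each of 4 numbers parted by spaces: the shift along the world's x, y, z in m, then the turn about the world's z in rad. In form: tx ty tz spin; .... A call has 1 to 10 rows; each row is the pose to reach, as a shift and turn from the pose commanded when the call began; what a row does not reach only later rows make up. A row lasts 1/8 s, in which the tool goes at most 62.5 mm and 10.7 degrees, less where a joint would pass 70% of its speed; a pose out of reach is approached as far as the arm can. A call with a gripper value outside its range is refused whole. "grip" is the opening, from 0 (shut) to 1 (fully open), set as the call begins (left out, the last holds). The fingers move at their own pace and stop on an object; "force" is the grip in N (left out, the last holds). Time passes only in rows, so rows that repeat a pose let the fingers close. It gives the time, the measured TCP pose, the force and the opening at its end, in the units of the state.
- get_obs(): the state, without advancing time (a new reading comes with each control period).
- camera(name): name is "scene" or "top" or "wrist"; returns (picture, depth): 480x640x3 uint8, red, green, blue; 480x640 float32, m along the optical axis (not along the pixel's ray), 0 where there is no reading.
- camera_info(name): a dict with "camera_matrix" (3x3 intrinsics, pixels), "eye" and "attitude" of the camera in the world. Camera axes: x right, y up, looking along -z (the intrinsics and any distortion apply to the point x, -y, -z); pixel columns grow to the right and rows downward; lengths in m; the calibration is good to about 2 mm. A picture is of the moment at which its call begins: read the wrist's pose just before it. camera_info takes no time and is no camera call; for the wrist camera it gives the pose at the moment of the call.
- hand_in(): hands the job in, once; it reports no verdict.
The state is a dict: "clock": time; "joint_pos": joint angles; "joint_velocities": joint speeds; "tau": joint torques, N m; "position": TCP position; "ee_rot": TCP orientation; "ft_force": force on the tool from outside, world axes, zero at the start; "torque": the same for the moment, N m; "grip_width": opening from 0.0 (shut) to 1.0 (fully open).
Only numpy, scipy, OpenCV 4.12 (cv2) and the standard library are available. Lean on these libraries where they do the work, as an engineer would, in place of code of your own. Each camera call takes 0.05 s, during which the arm holds its last target.

## Working session

There is one attempt and no reset: what is moved stays moved. The work goes in short steps, Python scripts to look and compute and a tool call to move; the robot and the scene stay as the last step left them, time stands still between calls to the robot, and variables do not carry over. Pictures are saved under pics/ and viewed, and the job is handed in when it is done.

Besides the shell and the picture viewer there is one more tool, called after ">>>" as a command line: name --argument value ..., lists and objects as JSON in quotes. move_arm: Moves the arm, as the interface text tells. Its arguments: {"type":"object","properties":{"motion":{"type":"string"},"grip":{"type":"number"},"force":{"type":"number"}},"required":["motion"]}

```bash
mkdir -p pics; ls; python3 - <<'E'
from workcell import *
import cv2
print(get_obs())
for n in ("scene","top","wrist"):
    i=camera_info(n); print(n,i)
for n in ("scene","top"):
    p,d=camera(n); cv2.imwrite(f"pics/{n}0.png",p[:,:,::-1])
    import numpy as np; np.save(f"{n}0.npy",d)
E
```

```text
pics
{'clock': 0.0, 'joint_pos': array([ 1.14943864,  0.33288085, -0.06474003,  1.46091556,  0.02158204,
        1.34989157, -0.08851905]), 'joint_velocities': array([-3.77466934e-04,  5.41704906e-04, -8.01209161e-04,  2.07634470e-03,
       -6.71499139e-04,  7.71126331e-04,  3.38911554e-05]), 'tau': array([-4.16927487e-04, -6.25436425e+01,  4.91284614e-02, -3.91596615e+01,
        1.63205015e-02,  9.94321425e-03, -1.88259759e-05]), 'position': array([ 0.24255357, -0.57562053,  0.23052271]), 'ee_rot': array([ 0.39131819,  0.58955085, -0.39079011,  0.58871298]), 'ft_force': array([ 0.64481629,  0.45783224, -0.42038622]), 'torque': array([ 0.0136718 ,  0.03597265, -0.0071836 ]), 'grip_width': 1.0013575719242853}
scene {'camera_matrix': array([[446.25953028,   0.        , 320.68448611],
       [  0.        , 446.25953028, 247.28218686],
       [  0.        ,   0.        ,   1.        ]]), 'eye': array([ 1.30076134, -0.32368141,  0.7094121 ]), 'attitude': array([0.37832702, 0.24232238, 0.49306525, 0.74500684])}
top {'camera_matrix': array([[506.50220074,   0.        , 318.20836184],
       [  0.        , 506.50220074, 238.71510648],
       [  0.        ,   0.        ,   1.        ]]), 'eye': array([0.40597485, 0.02197471, 1.1676236 ]), 'attitude': array([ 0.04977211, -0.0484142 , -0.69724289,  0.71346419])}
wrist {'camera_matrix': array([[395.87212551,   0.        , 328.24240418],
       [  0.        , 395.87212551, 231.36696707],
       [  0.        ,   0.        ,   1.        ]]), 'eye': array([ 0.31330788, -0.54563983,  0.37301815]), 'attitude': array([-0.12608263,  0.08439859, -0.54654808,  0.8235686 ])}
```

View pics/top0.png

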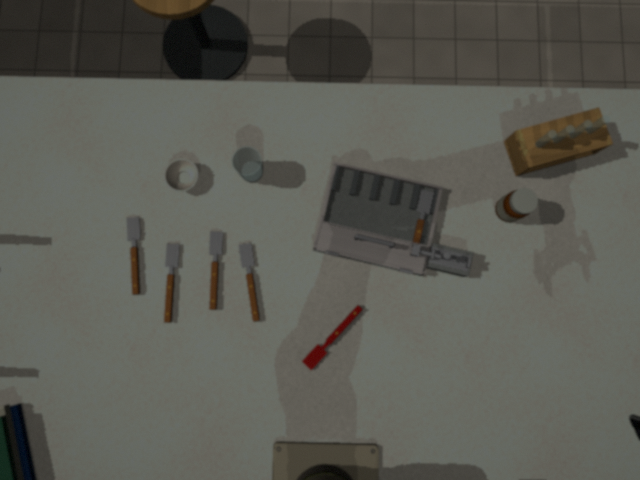

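View pics/scene0.png

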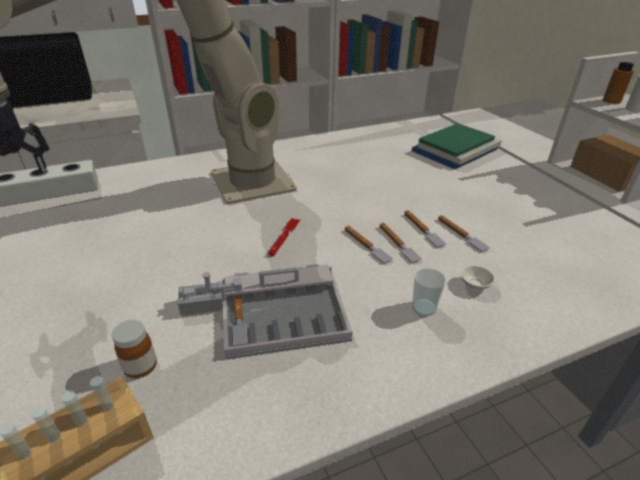

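The flap lies on the near side of the tray, with the bolt at its right end at about (455,258). Four wood-handled spatulas lie at about (135,255), (172,282), (215,270) and (251,282), blades away from the robot. One more is in compartment 4 at about (425,220). The red one at (335,338) is the decoy.

```bash
cat > h.py <<'E'
import numpy as np, cv2
from scipy.spatial.transform import Rotation as R
from workcell import *
def w2p(info,P):
    P=np.atleast_2d(P); c=R.from_quat(info['attitude']).inv().apply(P-info['eye'])
    K=info['camera_matrix']; return np.c_[K[0,0]*c[:,0]/-c[:,2]+K[0,2], K[1,1]*-c[:,1]/-c[:,2]+K[1,2]]
def p2w(info,px,z):
    px=np.atleast_2d(px).astype(float);K=info['camera_matrix']
    d=np.c_[(px[:,0]-K[0,2])/K[0,0],-(px[:,1]-K[1,2])/K[1,1],-np.ones(len(px))]
    d=R.from_quat(info['attitude']).apply(d); t=(z-info['eye'][2])/d[:,2]
    return info['eye']+d*t[:,None]
def snap(name,tag,crop=None,s=1):
    i=camera_info(name); p,d=camera(name); cv2.imwrite(f"pics/{tag}.png",p[:,:,::-1]); np.save(f"{tag}.npy",d); 
    import pickle; pickle.dump(i,open(f"{tag}.pkl","wb")); return p,d,i
def crop(tag,x0,y0,x1,y1,s,out):
    p=cv2.imread(f"pics/{tag}.png")[y0:y1,x0:x1]; cv2.imwrite(f"pics/{out}.png",cv2.resize(p,None,fx=s,fy=s,interpolation=cv2.INTER_CUBIC))
E
python3 - <<'E'
from h import *
crop("top0",300,150,500,290,4,"c1"); crop("top0",110,200,280,335,4,"c2")
E
```

```text
(no output)
```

View pics/c1.png

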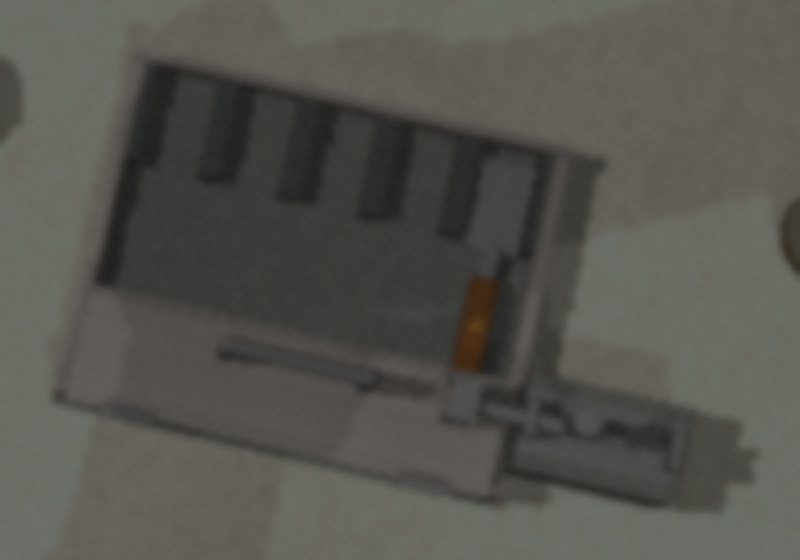

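View pics/c2.png

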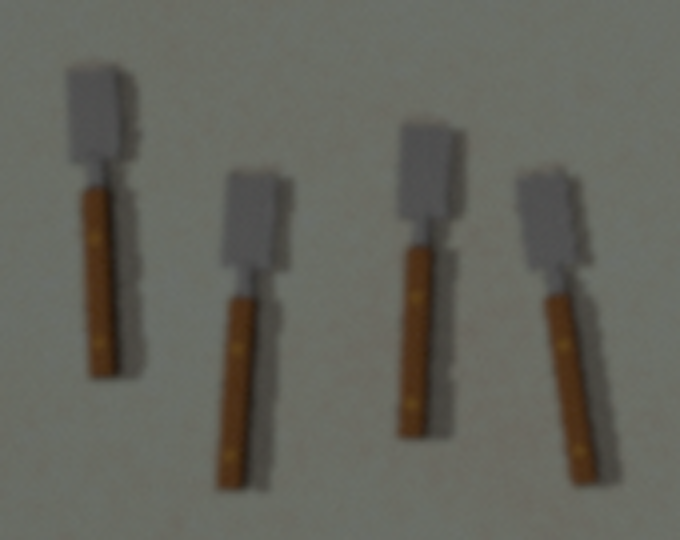

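```bash
cat > fit.py <<'E'
from h import *
from scipy.optimize import least_squares
i=camera_info("top")
px=np.array([[140,58],[605,158],[57,398],[500,500],[225,347],[372,381]])/4+[300,150]
loc=np.array([[108,130,25],[108,-130,25],[-108,130,33],[-108,-122,35],[-62,38,69],[-62,-38,69]])/1000
def tw(p,l): c,s=np.cos(p[2]),np.sin(p[2]); return np.c_[p[0]+c*l[:,0]-s*l[:,1],p[1]+s*l[:,0]+c*l[:,1],l[:,2]]
if __name__=="__main__":
    r=least_squares(lambda p:(w2p(i,tw(p,loc))-px).ravel(),[0.55,0,-0.2],loss='soft_l1')
    print(r.x,np.round(r.fun.reshape(-1,2),2)); np.save("tray.npy",r.x)
    # spatulas: blade end mid, handle end mid  (crop c2), z 7/14
    S=np.array([[[93,66],[104,377]],[[252,170],[230,489]],[[427,122],[413,436]],[[541,172],[585,484]]])/4+[110,200]
    for b,h in S:
        B=p2w(i,b,.008)[0]; H=p2w(i,h,.012)[0]
        print(np.round(B,3),np.round(H,3),'len',np.linalg.norm(B-H)[None],'mid',(B+H)/2,'yaw',np.arctan2(*(B-H)[[1,0]]))
    im=cv2.imread("pics/top0.png"); big=cv2.resize(im[150:290,300:500],None,fx=4,fy=4,interpolation=cv2.INTER_CUBIC)
    pts=[[a,b,z] for a in(-108,108) for b in(-130,130) for z in(0,25)]+[[-62,-40,69],[-62,40,69],[-60,-192,87],[-60,-146,87],[38,72,22],[38,24,22],[38,-24,22],[38,-72,22],[-48,-72,37],[-42,0,37]]
    for u,v in w2p(i,tw(r.x,np.array(pts)/1000)): cv2.circle(big,(int((u-300)*4),int((v-150)*4)),3,(0,0,255),-1)
    cv2.imwrite("pics/fit1.png",big)
E
python3 fit.py
```

```text
[ 0.61707267 -0.11497277 -0.21349311] [[ 0.85 -3.85]
 [-5.91 -3.32]
 [-0.28  0.35]
 [-1.44  0.99]
 [ 3.34  0.68]
 [ 0.48  0.24]]
[0.61  0.457 0.008] [0.431 0.437 0.012] len [0.18081865] mid [0.52064036 0.44697442 0.01      ] yaw 0.11606325239693098
[0.552 0.361 0.008] [0.37  0.361 0.012] len [0.18177827] mid [0.46073954 0.36108475 0.01      ] yaw 0.000821597872443723
[0.582 0.262 0.008] [0.402 0.26  0.012] len [0.18023302] mid [0.49186177 0.26054369 0.01      ] yaw 0.011277083463247095
[0.554 0.194 0.008] [0.377 0.161 0.012] len [0.18011561] mid [0.46576429 0.17778797 0.01      ] yaw 0.18420548473733928
```

View pics/fit1.png

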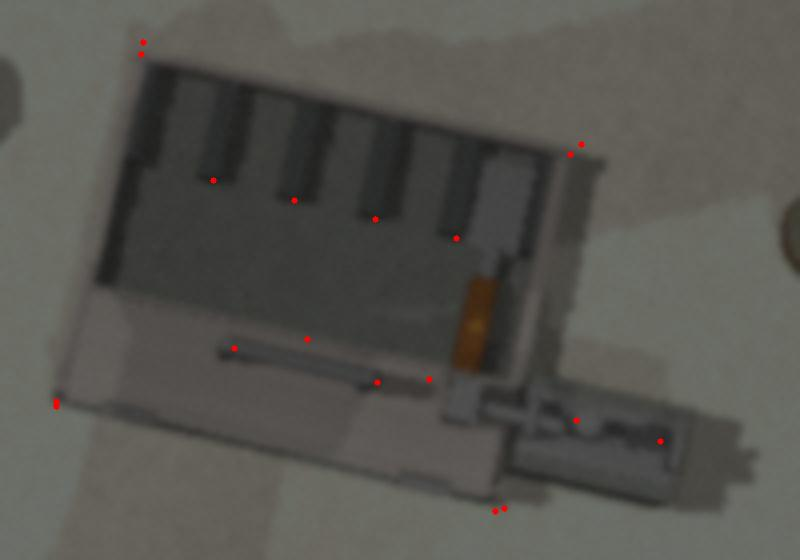

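```bash
sed -i 's/\[\[140,58\],\[605,158\]/[[143,55],[568,155]/; s/\[225,347\],\[372,381\]/[222,346],[376,382]/; s/38,69\],\[-62,-38,69/40,69],[-62,-40,69/' fit.py; python3 fit.py; python3 - <<'E'
from h import *
o=get_obs(); M=R.from_quat(o['ee_rot']).as_matrix(); print(M.round(3)); print('jaw yaw',np.arctan2(M[1,2],M[0,2]))
E
```

```text
[ 0.61722959 -0.11386979 -0.20849311] [[-0.66 -2.97]
 [ 2.69 -2.97]
 [-0.6   0.61]
 [-1.64  0.7 ]
 [ 2.81  0.76]
 [ 0.03  0.07]]
[0.61  0.457 0.008] [0.431 0.437 0.012] len [0.18081865] mid [0.52064036 0.44697442 0.01      ] yaw 0.11606325239693098
[0.552 0.361 0.008] [0.37  0.361 0.012] len [0.18177827] mid [0.46073954 0.36108475 0.01      ] yaw 0.000821597872443723
[0.582 0.262 0.008] [0.402 0.26  0.012] len [0.18023302] mid [0.49186177 0.26054369 0.01      ] yaw 0.011277083463247095
[0.554 0.194 0.008] [0.377 0.161 0.012] len [0.18011561] mid [0.46576429 0.17778797 0.01      ] yaw 0.18420548473733928
[[-0.001  0.922  0.388]
 [ 0.001  0.388 -0.922]
 [-1.    -0.    -0.001]]
jaw yaw -1.1719753267855855
```

>>> move_arm --motion "0.29 0.466 0.1 -0.61;0.29 0.466 0.1 -0.61;0.29 0.466 0.1 -0.61;0.29 0.466 0.1 -0.61;0.29 0.466 0.1 -0.61;0.29 0.466 0.1 -0.61;0.29 0.466 0.1 -0.61;0.29 0.466 0.1 -0.61;0.29 0.466 0.1 -0.61;0.29 0.466 0.1 -0.61"

```text
clock: 1.35
position: [0.5345, -0.1044, 0.3317]
ee_rot: [0.549, 0.447, -0.547, 0.447]
ft_force: [-0.1, 0.0, 0.3]
grip_width: 1.001
```

```bash
python3 - <<'E'
from h import *
print(get_obs()['position'],get_obs()['clock']); snap("wrist","w1"); print(camera_info("wrist")['eye'])
E
```

```text
[ 0.53450622 -0.10444925  0.33169721] 1.35
[ 0.60860052 -0.12277552  0.47367774]
```

View pics/w1.png

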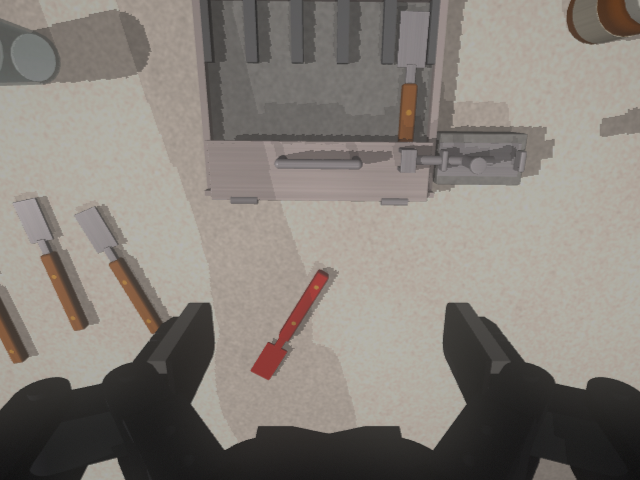

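```bash
python3 - <<'E'
from h import *
crop("w1",190,0,540,215,2.28,"c3")
E
```

```text
(no output)
```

View pics/c3.png

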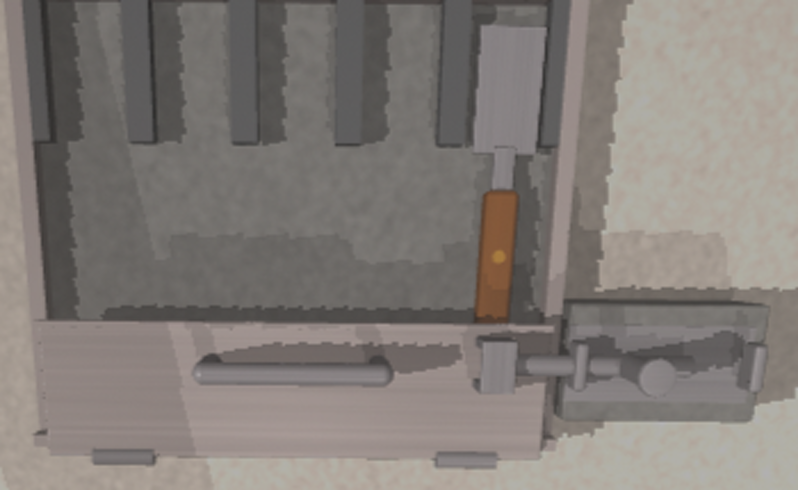

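```bash
python3 - <<'E'
from h import *; from fit import tw; import pickle
from scipy.optimize import least_squares
i=pickle.load(open("w1.pkl","rb"))
px=np.array([[142,143],[244.5,144],[349,145],[452,146],[195,372],[391,374],[657,376],[36,321],[555,326]])/2.28+[190,0]
loc=np.array([[38,72,22],[38,24,22],[38,-24,22],[38,-72,22],[-62,40,69],[-62,-40,69],[-60,-146,87],[-42,122,37],[-42,-122,37]])/1000
r=least_squares(lambda p:(w2p(i,tw(p,loc))-px).ravel(),[0.617,-.114,-0.21],loss='soft_l1')
print(r.x,np.round(r.fun.reshape(-1,2),2)); np.save("tray.npy",r.x)
print("bar",tw(r.x,np.array([[-.062,0,.069]])),"knob46",tw(r.x,np.array([[-.06,-.146,.087]])))
E
```

```text
[ 0.61785006 -0.1119671  -0.20786122] [[-0.07 -0.07]
 [ 0.41 -0.28]
 [ 0.01 -0.48]
 [ 0.27 -0.68]
 [ 4.71  0.87]
 [-2.72  0.4 ]
 [-9.14  0.58]
 [ 1.48  0.19]
 [-0.38 -0.82]]
bar [[ 0.55718464 -0.09917231  0.069     ]] knob46 [[ 0.52901191 -0.24244232  0.087     ]]
```

```bash
python3 - <<'E'
from h import *; from fit import tw; import pickle
i=pickle.load(open("w1.pkl","rb")); t=np.load("tray.npy")
k=p2w(i,np.array([[657,376],[293,373]])/2.28+[190,0],.087)[0]; print(k)
c,s=np.cos(t[2]),np.sin(t[2]); d=k[:2]-t[:2]; print('knob local',c*d[0]+s*d[1],-s*d[0]+c*d[1])
print('y axis',-s,c)
o=get_obs(); M=R.from_quat(o['ee_rot']).as_matrix(); print('jaw yaw',np.arctan2(M[1,2],M[0,2]), t[2]-np.pi/2,o['position'])
E
```

```text
[ 0.52778358 -0.25120599  0.087     ]
knob local -0.05939335696161613 -0.1548285102947723
y axis 0.20636763537467614 0.9784745265308978
jaw yaw -1.7773491627989846 -1.7786575505566702 [ 0.53350305 -0.10736648  0.33117989]
```

>>> move_arm --motion "-0.005 -0.06 -0.06 0;-0.005 -0.12 -0.1 0;-0.005 -0.141 -0.15 0;-0.005 -0.141 -0.2 0;-0.005 -0.141 -0.23 0;-0.005 -0.141 -0.255 0;-0.005 -0.141 -0.268 0;-0.005 -0.141 -0.268 0;-0.005 -0.141 -0.268 0" --grip 0.5 --force 20

```text
clock: 2.52
position: [0.5283, -0.2515, 0.0645]
ee_rot: [0.55, 0.444, -0.55, 0.445]
ft_force: [0.4, 0.1, 0.3]
grip_width: 0.497
```

```bash
python3 - <<'E'
from h import *
o=get_obs();print(o['position'],o['ft_force']); snap("wrist","w2"); snap("scene","s2");crop("s2",130,230,330,380,4,"c4")
E
```

```text
[ 0.52825005 -0.25149102  0.06451759] [0.43223126 0.11345806 0.31369699]
```

View pics/w2.png

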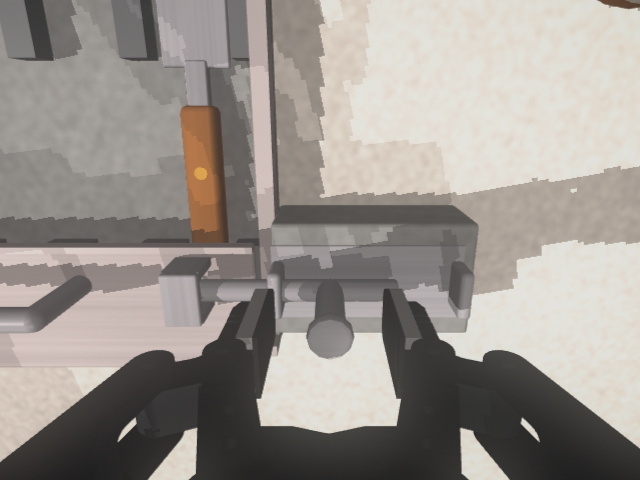

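View pics/c4.png

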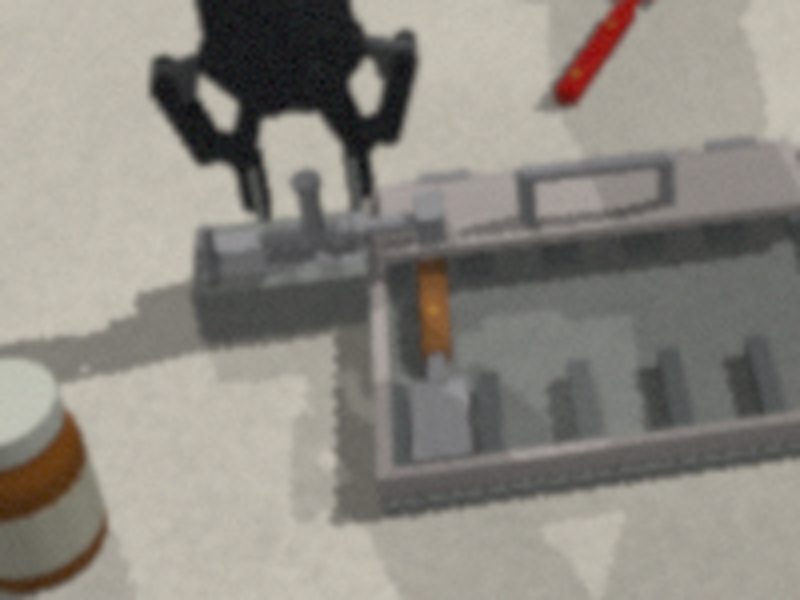

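>>> move_arm --motion "0 0 0 0;0 0 0 0;0 0 0 0;0 0 0 0;-0.002 -0.01 0 0;-0.0043 -0.0205 0 0;-0.0066 -0.0313 0 0;-0.0066 -0.0313 0 0;-0.0066 -0.0313 0 0" --grip 0 --force 25

```text
clock: 3.75
position: [0.5211, -0.2832, 0.0639]
ee_rot: [-0.55, -0.444, 0.55, -0.445]
ft_force: [-1.6, -1.6, 5.5]
grip_width: 0.176
```

>>> move_arm --motion "0 0 0 0;0 0 0 0;0 0 0 0;0 0 0.06 0;0 0 0.12 0;0 0 0.13 0" --grip 0.5

```text
clock: 4.5
position: [0.5231, -0.2829, 0.1981]
ee_rot: [0.551, 0.442, -0.549, 0.447]
ft_force: [0.2, -0.4, -0.8]
grip_width: 0.499
```

```bash
python3 - <<'E'
from h import *
o=get_obs();print(o['position'],o['ft_force']); snap("wrist","w3")
E
```

```text
[ 0.52311269 -0.28293041  0.19808953] [ 0.15895186 -0.43948072 -0.83547063]
```

View pics/w3.png

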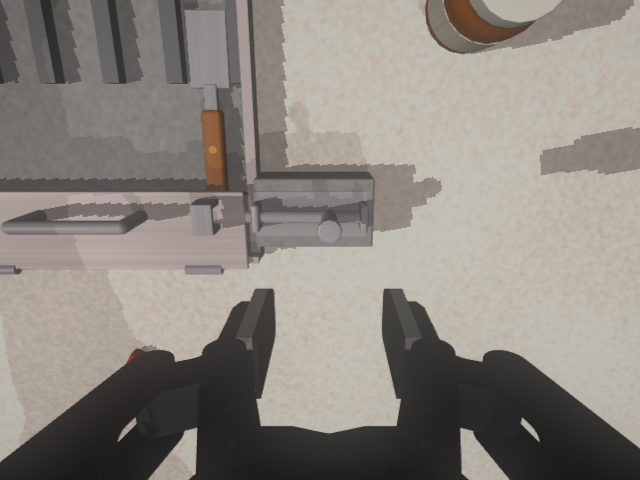

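```bash
python3 - <<'E'
from h import *
print(get_obs()['joint_pos'].round(2)); i=__import__('pickle').load(open('w1.pkl','rb'))
print(p2w(i,np.array([[195,372],[391,374]])/2.28+[190,0],.071))
E
```

```text
[ 0.68  0.3  -0.31  1.59  0.1   1.27 -1.43]
[[ 0.56747272 -0.05585962  0.071     ]
 [ 0.54907544 -0.14099305  0.071     ]]
```

>>> move_arm --motion "0.004 0.02 0.0 0.17;0.008 0.04 0.0 0.34;0.012 0.06 0.0 0.51;0.016 0.08 0.0 0.68;0.02 0.1 0.0 0.85;0.024 0.12 0.0 1.02;0.028 0.14 0.0 1.19;0.032 0.16 0.0 1.36;0.036 0.183 0 1.57;0.036 0.183 0 1.57" --grip 0.5

```text
clock: 5.8
position: [0.5567, -0.0971, 0.1919]
ee_rot: [0.074, 0.704, -0.073, 0.703]
ft_force: [0.0, -0.1, 0.3]
grip_width: 0.5
```

```bash
python3 - <<'E'
from h import *
o=get_obs();print(o['position'],o['ft_force'],o['joint_pos'].round(2)); snap("wrist","w4")
M=R.from_quat(o['ee_rot']).as_matrix(); print('jaw yaw',np.arctan2(M[1,2],M[0,2]))
E
```

```text
[ 0.55673384 -0.09708369  0.19191258] [ 0.02210243 -0.1100513   0.31666982] [ 0.62  0.29 -0.62  1.65  0.17  1.26 -0.24]
jaw yaw -0.20740582576932445
```

View pics/w4.png

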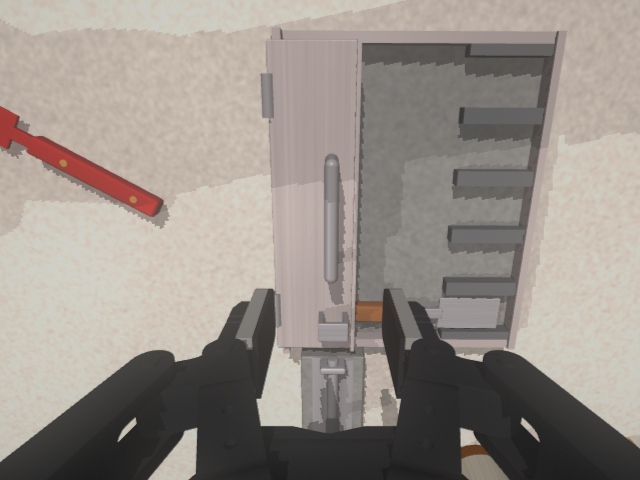

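>>> move_arm --motion "0 0 -0.05 0;0 0 -0.1 0;0 0 -0.136 0;0 0 -0.136 0;0 0 -0.136 0" --grip 0.5

```text
clock: 6.48
position: [0.5578, -0.0999, 0.0586]
ee_rot: [0.075, 0.703, -0.076, 0.704]
ft_force: [-0.7, -0.1, -0.0]
grip_width: 0.503
```

>>> move_arm --motion "0 0 0 0;0 0 0 0;0 0 0 0;0 0 0 0;0 0 0 0" --grip 0 --force 20

```text
clock: 7.1
position: [0.5581, -0.0996, 0.0585]
ee_rot: [0.075, 0.702, -0.075, 0.704]
ft_force: [0.2, -1.0, 6.4]
grip_width: 0.105
```

```bash
python3 - <<'E'
from h import *
o=get_obs();print(o['position'],o['ft_force'],o['grip_width'])
t=np.load('tray.npy');c,s=np.cos(t[2]),np.sin(t[2])
r=.0572;a0=np.arctan2(34,46)
prev=None
for k in range(0,11):
    th=1.68*k/10
    dx=r*np.cos(th+a0)-.046; dz=r*np.sin(th+a0)-.034
    print(round(th,2),np.round([dx*c,dx*s,dz],4))
E
```

```text
[ 0.55806604 -0.09958748  0.05849792] [ 0.2115336  -1.01790581  6.37372225] 0.10487104920014521
0.0 [-0.  0. -0.]
0.17 [-0.0062  0.0013  0.0072]
0.34 [-0.0135  0.0028  0.0133]
0.5 [-0.0217  0.0046  0.018 ]
0.67 [-0.0305  0.0064  0.0212]
0.84 [-0.0397  0.0084  0.0229]
1.01 [-0.0491  0.0104  0.023 ]
1.18 [-0.0584  0.0123  0.0215]
1.34 [-0.0673  0.0142  0.0185]
1.51 [-0.0756  0.0159  0.0139]
1.68 [-0.083   0.0175  0.008 ]
```

>>> move_arm --motion "-0.0062 0.0013 0.0072 0;-0.0135 0.0028 0.0133 0;-0.0217 0.0046 0.018 0;-0.0305 0.0064 0.0212 0;-0.0397 0.0084 0.0229 0;-0.0491 0.0104 0.023 0;-0.0584 0.0123 0.0215 0;-0.0673 0.0142 0.0185 0;-0.0756 0.0159 0.0139 0;-0.083 0.0175 0.008 0"

```text
clock: 8.35
position: [0.4736, -0.0815, 0.0648]
ee_rot: [0.075, 0.703, -0.075, 0.703]
ft_force: [6.8, -0.4, -0.5]
grip_width: 0.107
```

>>> move_arm --motion "0 0 0 0;0 0 0 0;0 0 0 0"

```text
clock: 8.72
position: [0.4735, -0.0816, 0.0649]
ee_rot: [0.075, 0.704, -0.075, 0.703]
ft_force: [-0.3, 1.3, -2.5]
grip_width: 0.099
```

```bash
python3 - <<'E'
from h import *
o=get_obs();print(o['position'],o['ft_force'],o['grip_width']); snap("scene","s5");crop("s5",130,200,380,380,3,"c5");snap("wrist","w5")
E
```

```text
[ 0.47349967 -0.08155675  0.06492733] [-0.27093822  1.29746074 -2.52831367] 0.09941511154223195
```

View pics/c5.png

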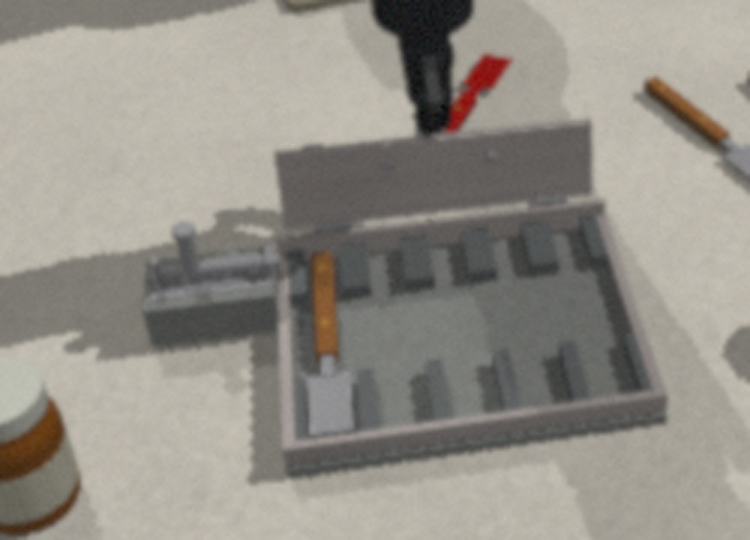

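View pics/w5.png

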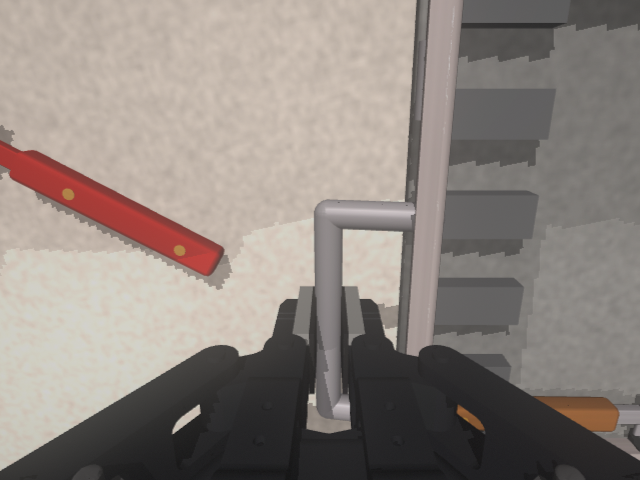

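>>> move_arm --motion "0 0 0 0;0 0 0 0;0 0 0.04 0;0 0 0.1 0;0 0 0.16 0" --grip 0.2

```text
clock: 9.45
position: [0.4738, -0.0818, 0.2273]
ee_rot: [0.075, 0.703, -0.075, 0.703]
ft_force: [1.1, -0.1, -0.5]
grip_width: 0.201
```

>>> move_arm --motion "0 0.03 0.02 -0.15;0 0.06 0.02 -0.3;0 0.1 0.02 -0.45;0 0.14 0.02 -0.6;0 0.18 0.02 -0.75;0 0.22 0.02 -0.9;0 0.261 0.02 -1.05;0 0.261 0.02 -1.18;0 0.261 0.02 -1.18;0 0.261 0.02 -1.18" --grip 0.5

```text
clock: 10.7
position: [0.4743, 0.1786, 0.2453]
ee_rot: [0.453, 0.543, -0.453, 0.543]
ft_force: [1.1, 0.4, 0.0]
grip_width: 0.498
```

```bash
cat > look.py <<'E'
import sys
from h import *
o=get_obs();print(o['clock'],o['position'],o['ft_force'],o['grip_width'],'j7',o['joint_pos'].round(2))
M=R.from_quat(o['ee_rot']).as_matrix(); print('jaw yaw',np.arctan2(M[1,2],M[0,2]))
for a in sys.argv[1:]:
    n={'w':'wrist','s':'scene','t':'top'}[a[0]]; snap(n,a)
E
python3 look.py w6 s6
```

```text
10.7 [0.47425981 0.17858572 0.24534547] [1.08285037 0.36438816 0.03586313] 0.4981102302724391 j7 [ 0.35  0.14 -0.86  1.71  0.11  1.34 -1.92]
jaw yaw -1.3901833978710045
```

View pics/w6.png

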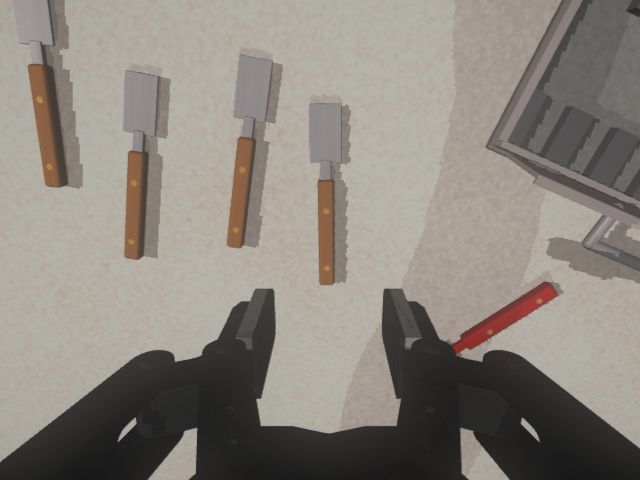

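View pics/s6.png

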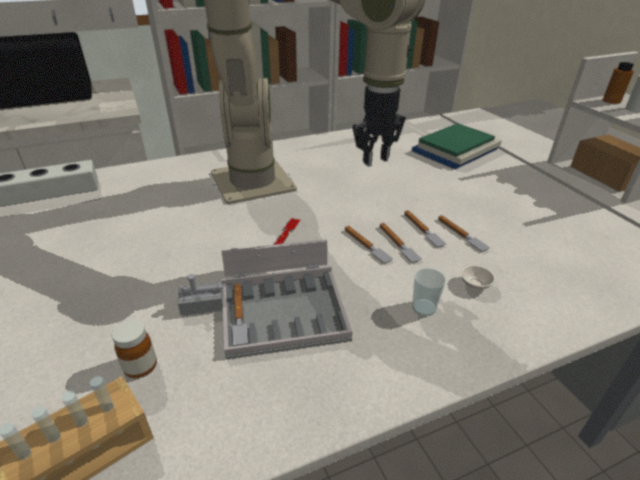

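```bash
cat > sp.py <<'E'
from h import *
import pickle
def sp(tag,b,h):
    i=pickle.load(open(tag+".pkl","rb")); B=p2w(i,b,.008)[0]; H=p2w(i,h,.012)[0]
    L=np.linalg.norm(B-H); m=(B+H)/2; yaw=np.arctan2(*(B-H)[[1,0]])
    g=m[:2]+.008*np.array([np.cos(yaw),np.sin(yaw)])
    print('L %.4f mid %s yaw %.3f grasp %s jaw %.3f'%(L,m[:2].round(4),yaw,g.round(4),yaw-np.pi/2))
E
python3 - <<'E'
from sp import *
sp("w6",(325.5,103),(327,284)); sp("w6",(256,57),(235,246)); sp("w6",(143,73),(134,258))
E
```

```text
L 0.1789 mid [0.4648 0.1789] yaw 0.187 grasp [0.4727 0.1804] jaw -1.383
L 0.1782 mid [0.4906 0.2618] yaw 0.011 grasp [0.4986 0.2619] jaw -1.560
L 0.1783 mid [0.4594 0.3604] yaw 0.000 grasp [0.4674 0.3604] jaw -1.570
```

>>> move_arm --motion "-0.001 0.001 -0.06 0;-0.001 0.001 -0.12 0;-0.001 0.001 -0.18 0;-0.001 0.001 -0.22 0;-0.001 0.001 -0.2405 0;-0.001 0.001 -0.2405 0;-0.001 0.001 -0.2405 0" --grip 0.5

```text
clock: 11.68
position: [0.4743, 0.1807, 0.0064]
ee_rot: [0.454, 0.542, -0.453, 0.543]
ft_force: [-0.2, 0.4, 0.7]
grip_width: 0.501
```

>>> move_arm --motion "0 0 0 0;0 0 0 0;0 0 0 0;0 0 0 0;0 0 0 0" --grip 0 --force 60

```text
clock: 12.3
position: [0.4741, 0.1804, 0.0062]
ee_rot: [0.454, 0.542, -0.453, 0.543]
ft_force: [-2.2, -1.6, 8.5]
grip_width: 0.163
```

>>> move_arm --motion "0 0 0.03 0;0 0 0.08 0;0 0 0.12 0;0 0 0.12 0"

```text
clock: 12.8
position: [0.475, 0.181, 0.1282]
ee_rot: [0.455, 0.541, -0.452, 0.544]
ft_force: [-1.0, 0.3, -1.3]
grip_width: 0.166
```

```bash
python3 look.py w7 s7; python3 -c "
from h import *; crop('s7',300,100,500,300,3,'c7')"
```

```text
12.8 [0.47496532 0.1809738  0.12823673] [-0.9780776   0.31269151 -1.2934898 ] 0.16601101336691135 j7 [ 0.31  0.26 -0.85  1.86  0.22  1.11 -2.02]
jaw yaw -1.392138933332343
```

View pics/w7.png

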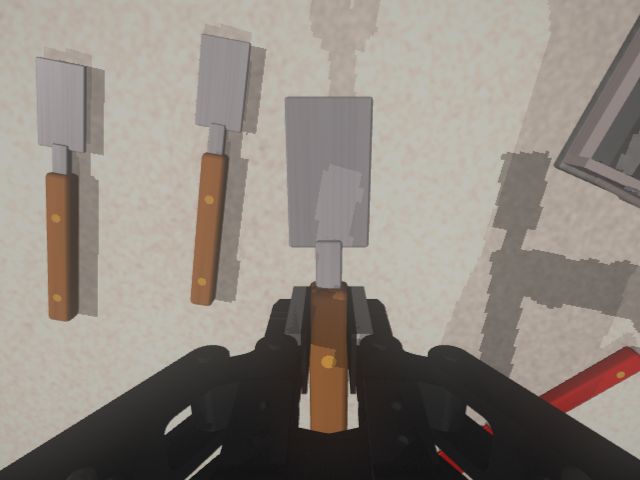

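View pics/c7.png

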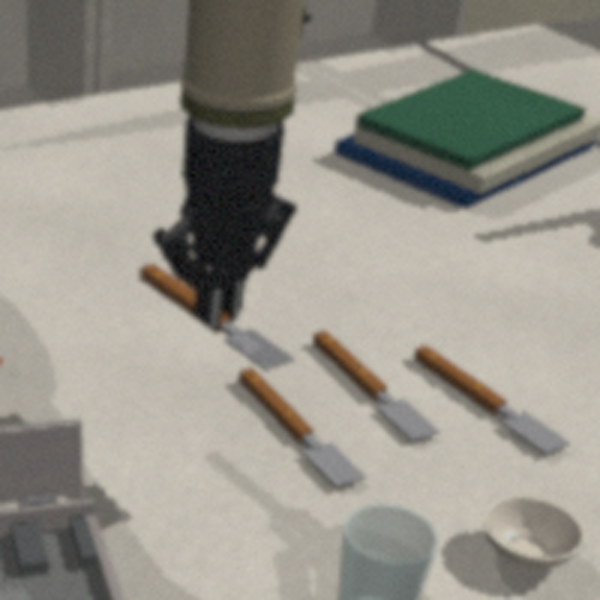

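```bash
python3 - <<'E'
from h import *; from fit import tw
t=np.load('tray.npy')
for k,y in enumerate([96,48,0,-48]): print(k,tw(t,np.array([[.0094,y/1000,0]])).round(4))
E
```

```text
0 [[ 0.6469 -0.02    0.    ]]
1 [[ 0.637  -0.0669  0.    ]]
2 [[ 0.627  -0.1139  0.    ]]
3 [[ 0.6171 -0.1609  0.    ]]
```

>>> move_arm --motion "0.02 -0.03 0.04 0;0.05 -0.07 0.07 -0.05;0.08 -0.12 0.07 -0.1;0.1 -0.17 0.07 -0.2;0.12 -0.22 0.07 -0.3;0.135 -0.27 0.07 -0.39;0.144 -0.32 0.07 -0.39;0.144 -0.3416 0.05 -0.39;0.144 -0.3416 0.02 -0.39;0.144 -0.3416 0.02 -0.39"

```text
clock: 14.15
position: [0.6149, -0.1603, 0.141]
ee_rot: [-0.548, -0.447, 0.551, -0.443]
ft_force: [-0.1, 0.3, -0.3]
grip_width: 0.164
```

```bash
python3 look.py w8
```

```text
14.15 [ 0.61486879 -0.16029746  0.14095684] [-0.06153061  0.25151069 -0.34824359] 0.16378990702688967 j7 [ 0.62  0.48 -0.58  1.51  0.27  1.23 -1.78]
jaw yaw -1.7809362216213418
```

View pics/w8.png

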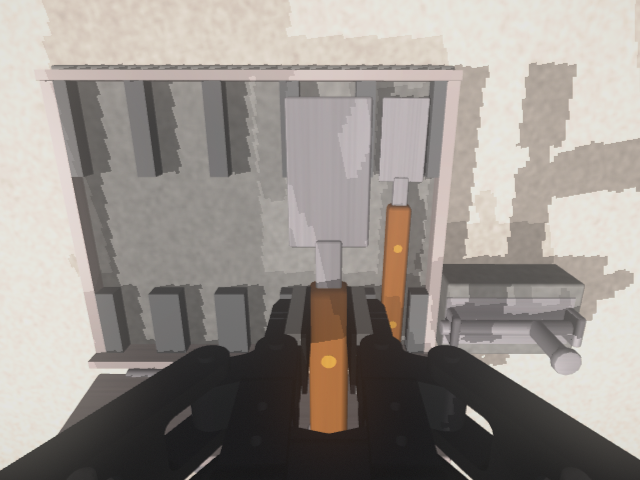

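>>> move_arm --motion "0 0 -0.04 0;0 0 -0.08 0;0 0 -0.1 0;0 0 -0.115 0;0 0 -0.125 0;0 0 -0.129 0;0 0 -0.129 0;0 0 -0.129 0"

```text
clock: 15.2
position: [0.6175, -0.1615, 0.0164]
ee_rot: [0.55, 0.444, -0.55, 0.445]
ft_force: [-0.3, 0.7, 0.3]
grip_width: 0.162
```

```bash
python3 look.py w9 s9;python3 -c "
from h import *; crop('s9',160,180,410,380,3,'c9')"
```

```text
15.2 [ 0.61754548 -0.16152172  0.0164303 ] [-0.26094426  0.66202596  0.30642836] 0.1619144841548507 j7 [ 0.59  0.62 -0.54  1.61  0.36  1.02 -1.84]
jaw yaw -1.7821417208209023
```

View pics/w9.png

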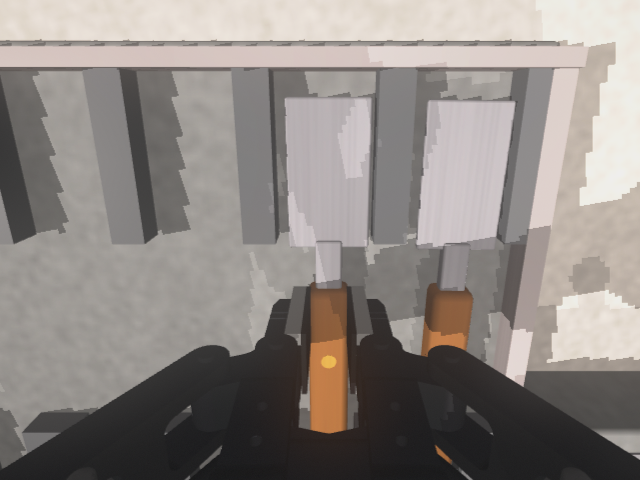

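View pics/c9.png

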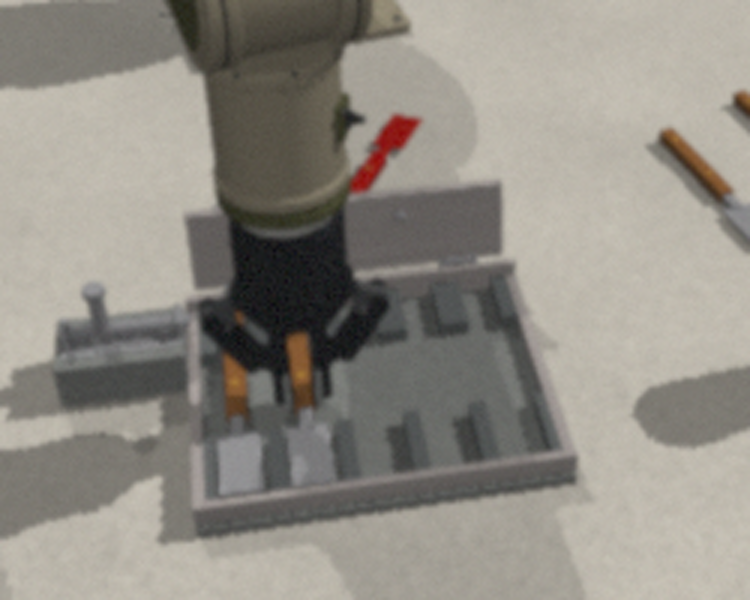

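>>> move_arm --motion "0 0 0 0;0 0 0 0;0 0 0.005 0;0 0 0.04 0;0 0 0.1 0;0 0 0.16 0;0 0 0.16 0" --grip 0.34

```text
clock: 16.18
position: [0.6198, -0.1614, 0.1819]
ee_rot: [0.552, 0.442, -0.548, 0.447]
ft_force: [-0.4, 0.2, -0.7]
grip_width: 0.339
```

```bash
python3 look.py w10
```

```text
16.175 [ 0.61984075 -0.16144703  0.18192841] [-0.35267014  0.20025416 -0.67205682] 0.33926130769747015 j7 [ 0.62  0.45 -0.59  1.47  0.26  1.29 -1.77]
jaw yaw -1.781958125162284
```

View pics/w10.png

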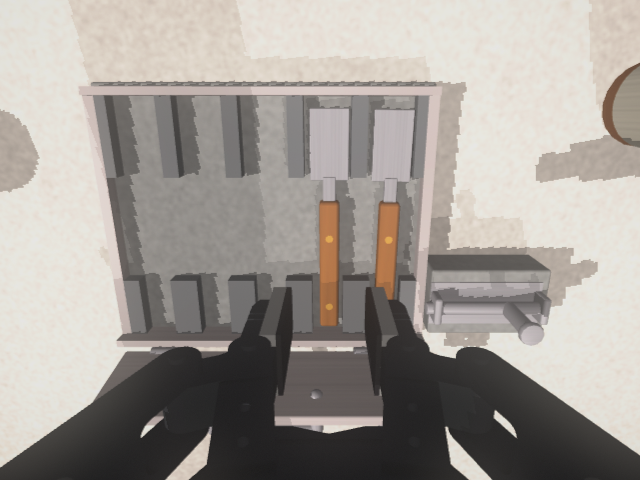

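>>> move_arm --motion "-0.02 0.06 0.03 0.1;-0.04 0.12 0.03 0.218;-0.055 0.175 0.03 0.218;-0.07 0.23 0.03 0.218;-0.085 0.285 0.03 0.218;-0.1 0.34 0.03 0.218;-0.11 0.39 0.03 0.218;-0.118 0.423 0.03 0.218;-0.118 0.423 0.03 0.218;-0.118 0.423 0.03 0.218" --grip 0.5

```text
clock: 17.48
position: [0.4991, 0.2607, 0.2049]
ee_rot: [0.498, 0.502, -0.499, 0.502]
ft_force: [-0.3, 0.0, -0.1]
grip_width: 0.495
```

```bash
python3 look.py w11 t11
```

```text
17.475 [0.49907837 0.26068477 0.20487481] [-0.27784983  0.02235192 -0.14782655] 0.4954659097899539 j7 [ 0.15  0.33 -0.85  1.63  0.25  1.3  -2.31]
jaw yaw -1.5644241236496828
```

View pics/w11.png

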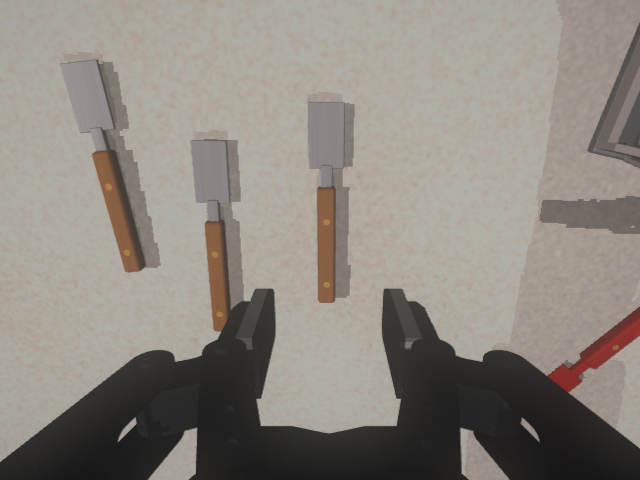

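```bash
python3 - <<'E'
from sp import *
sp("w11",(326.5,102),(327,302)); sp("w11",(209.5,140),(219.5,330)); sp("w11",(81,62),(134,270))
E
```

```text
L 0.1790 mid [0.4899 0.262 ] yaw 0.008 grasp [0.4979 0.2621] jaw -1.563
L 0.1788 mid [0.4592 0.3626] yaw -0.024 grasp [0.4672 0.3625] jaw -1.594
L 0.1773 mid [0.5201 0.4477] yaw 0.107 grasp [0.528  0.4485] jaw -1.464
```

>>> move_arm --motion "0 0 -0.06 0;0 0 -0.12 0;0 0 -0.17 0;0 0 -0.19 0;0 0 -0.201 0;0 0 -0.201 0;0 0 -0.201 0" --grip 0.5

```text
clock: 18.45
position: [0.5001, 0.2621, 0.0064]
ee_rot: [0.499, 0.501, -0.498, 0.502]
ft_force: [-0.1, 0.3, 0.6]
grip_width: 0.5
```

>>> move_arm --motion "0 0 0 0;0 0 0 0;0 0 0 0;0 0 0 0;0 0 0 0" --grip 0 --force 60

```text
clock: 19.08
position: [0.4997, 0.2619, 0.0059]
ee_rot: [0.499, 0.501, -0.498, 0.502]
ft_force: [-2.0, -0.8, 6.9]
grip_width: 0.163
```

>>> move_arm --motion "0 0 0.03 0;0 0 0.08 0;0 0 0.13 0;0 0 0.17 0;0 0 0.17 0"

```text
clock: 19.7
position: [0.5005, 0.2627, 0.1783]
ee_rot: [0.5, 0.501, -0.496, 0.503]
ft_force: [-0.7, 0.2, -1.6]
grip_width: 0.162
```

>>> move_arm --motion "0.02 -0.05 0.02 0;0.04 -0.1 0.02 -0.05;0.06 -0.15 0.02 -0.1;0.075 -0.2 0.02 -0.218;0.09 -0.25 0.02 -0.218;0.105 -0.3 0.02 -0.218;0.12 -0.35 0.02 -0.218;0.128 -0.375 0 -0.218;0.128 -0.375 -0.04 -0.218;0.128 -0.375 -0.04 -0.218"

```text
clock: 20.95
position: [0.6247, -0.1133, 0.131]
ee_rot: [-0.548, -0.446, 0.552, -0.443]
ft_force: [-0.5, -0.1, -0.2]
grip_width: 0.165
```

```bash
python3 look.py w12
```

```text
20.95 [ 0.62466652 -0.11333144  0.13102763] [-0.48370046 -0.10547511 -0.1841252 ] 0.1654665218164473 j7 [ 0.57  0.5  -0.62  1.52  0.3   1.22 -1.88]
jaw yaw -1.7820199139097566
```

View pics/w12.png

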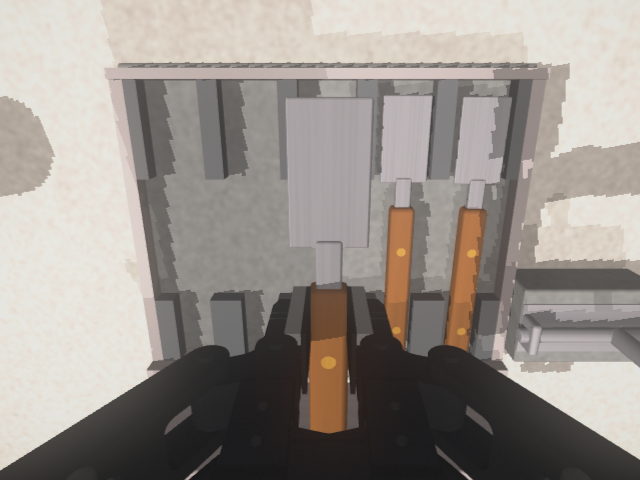

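>>> move_arm --motion "0 0 -0.04 0;0 0 -0.08 0;0 0 -0.1 0;0 0 -0.11 0;0 0 -0.119 0;0 0 -0.119 0;0 0 -0.119 0"

```text
clock: 21.88
position: [0.6275, -0.1134, 0.0166]
ee_rot: [0.55, 0.444, -0.55, 0.445]
ft_force: [0.2, -0.9, -0.3]
grip_width: 0.165
```

```bash
python3 look.py w13
```

```text
21.875 [ 0.62752926 -0.11341966  0.01662274] [ 0.16620742 -0.86641312 -0.32409067] 0.16459571164455475 j7 [ 0.54  0.63 -0.58  1.61  0.38  1.02 -1.93]
jaw yaw -1.7820598452745056
```

View pics/w13.png

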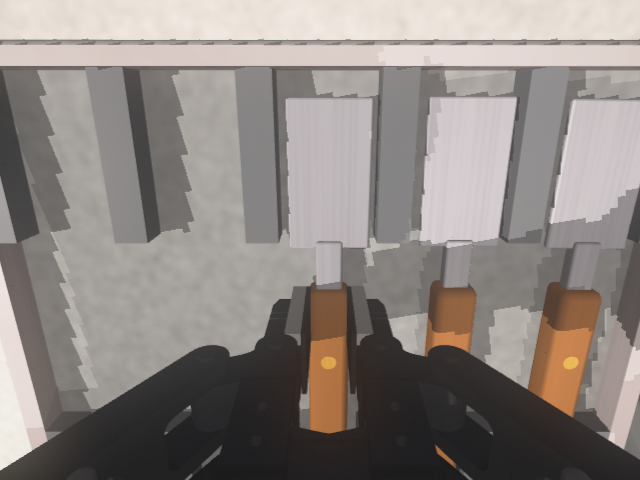

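>>> move_arm --motion "0 0 0 0;0 0 0 0;0 0 0.005 0;0 0 0.04 0;0 0 0.1 0;0 0 0.16 0;0 0 0.19 0" --grip 0.34

```text
clock: 22.8
position: [0.6282, -0.1131, 0.2102]
ee_rot: [0.551, 0.443, -0.549, 0.446]
ft_force: [-0.0, 0.1, -0.5]
grip_width: 0.341
```

```bash
python3 look.py w14
```

```text
22.8 [ 0.62819255 -0.1131402   0.21022851] [-0.02975184  0.11137701 -0.53149109] 0.34137548153682196 j7 [ 0.58  0.44 -0.64  1.43  0.27  1.35 -1.85]
jaw yaw -1.781764219381824
```

>>> move_arm --motion "-0.01 0.03 0 0.18;-0.02 0.06 0 0.36;-0.03 0.09 0 0.54;-0.04 0.12 0 0.72;-0.05 0.15 0 0.9;-0.06 0.18 0 1.08;-0.07 0.21 0 1.26;-0.08 0.24 0 1.44;-0.09 0.27 0 1.62;-0.1 0.3 0 1.8" --grip 0.5

```text
clock: 24.1
position: [0.5267, 0.1875, 0.206]
ee_rot: [-0.009, 0.707, 0.008, 0.707]
ft_force: [0.0, -0.4, 0.2]
grip_width: 0.499
```

>>> move_arm --motion "-0.01 0.03 0 0.18;-0.02 0.06 0 0.36;-0.03 0.09 0 0.54;-0.04 0.12 0 0.72;-0.05 0.15 0 0.9;-0.06 0.1755 0 1.08;-0.06 0.1755 0 1.26;-0.06 0.1755 0 1.44;-0.06 0.1755 0 1.526;-0.06 0.1755 0 1.526"

```text
clock: 25.35
position: [0.4671, 0.3621, 0.2058]
ee_rot: [-0.493, 0.507, 0.493, 0.507]
ft_force: [0.2, 0.2, -0.4]
grip_width: 0.5
```

```bash
python3 look.py w15 t15
```

```text
25.35 [0.46711674 0.36206199 0.20579344] [ 0.16436367  0.20155574 -0.3538116 ] 0.49966429212130486 j7 [ 0.21  0.65 -1.35  1.54  0.63  1.46  0.37]
jaw yaw 1.543295248961951
```

View pics/w14.png

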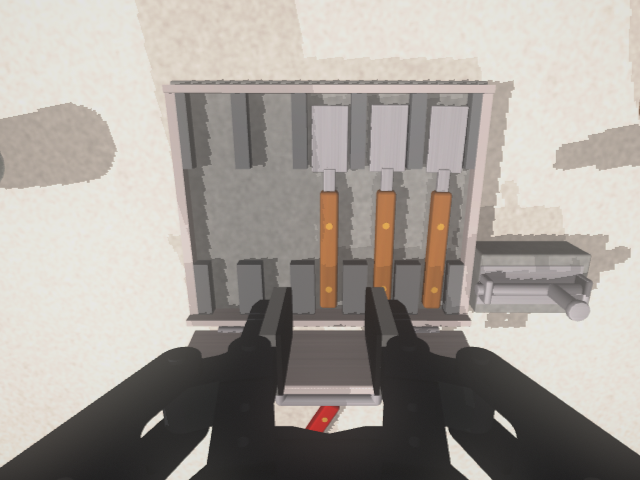

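View pics/w15.png

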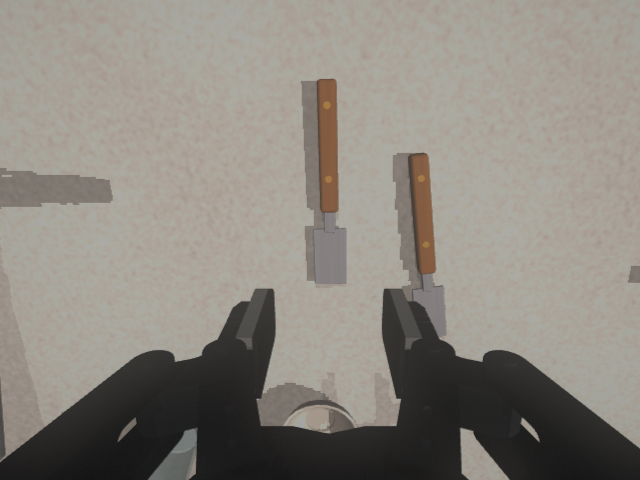

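View pics/t15.png

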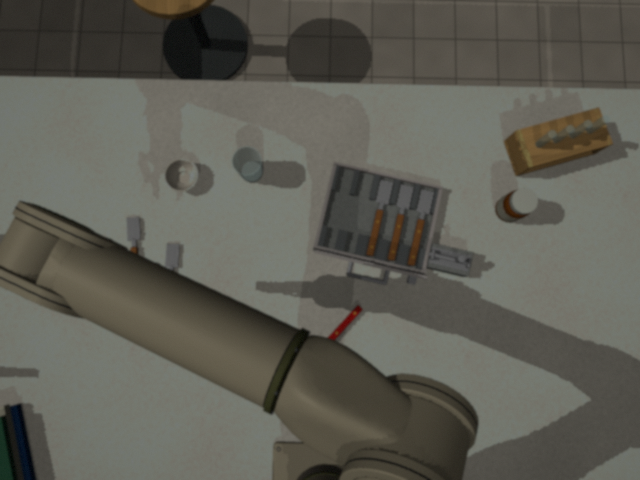

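```bash
python3 - <<'E'
from sp import *
sp("w15",(330.5,284),(327,79)); sp("w15",(430,336),(418,153))
E
```

```text
L 0.1800 mid [0.4592 0.3632] yaw -0.010 grasp [0.4672 0.3631] jaw -1.581
L 0.1796 mid [0.5185 0.4486] yaw 0.111 grasp [0.5265 0.4495] jaw -1.460
```

>>> move_arm --motion "0 0 -0.06 0.01;0 0 -0.12 0.01;0 0 -0.17 0.01;0 0 -0.19 0.01;0 0 -0.201 0.01;0 0 -0.201 0.01;0 0 -0.201 0.01" --grip 0.5

```text
clock: 26.32
position: [0.4678, 0.3628, 0.0064]
ee_rot: [-0.496, 0.503, 0.496, 0.505]
ft_force: [0.8, 0.2, -0.1]
grip_width: 0.501
```

>>> move_arm --motion "0 0 0 0;0 0 0 0;0 0 0 0;0 0 0 0;0 0 0 0" --grip 0 --force 60

```text
clock: 26.95
position: [0.4676, 0.3625, 0.0059]
ee_rot: [-0.496, 0.504, 0.496, 0.505]
ft_force: [-0.3, -1.8, 5.5]
grip_width: 0.161
```

>>> move_arm --motion "0 0 0.03 0;0 0 0.08 0;0 0 0.13 0;0 0 0.18 0;0 0 0.18 0"

```text
clock: 27.58
position: [0.4679, 0.3637, 0.1888]
ee_rot: [-0.496, 0.502, 0.496, 0.506]
ft_force: [-0.2, -0.6, -1.7]
grip_width: 0.164
```

```bash
python3 look.py w16
```

```text
27.575 [0.46786896 0.36371725 0.18880408] [-0.17228703 -0.57684075 -1.65671284] 0.1637229983482362 j7 [ 0.2   0.66 -1.34  1.57  0.65  1.43  0.37]
jaw yaw 1.554073944903014
```

View pics/w16.png

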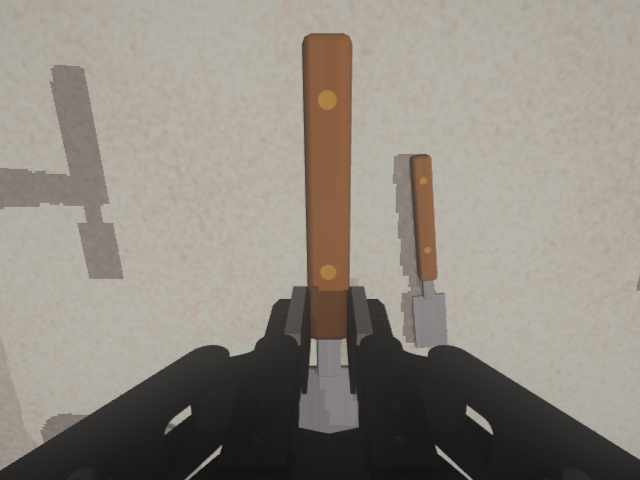

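>>> move_arm --motion "0.02 -0.055 0.01 0;0.04 -0.11 0.01 -0.05;0.06 -0.165 0.01 -0.1;0.08 -0.22 0.01 -0.195;0.1 -0.275 0.01 -0.195;0.125 -0.33 0.01 -0.195;0.15 -0.385 0.01 -0.195;0.1695 -0.4285 0.01 -0.195;0.1695 -0.4285 -0.05 -0.195;0.1695 -0.4285 -0.05 -0.195"

```text
clock: 28.88
position: [0.6337, -0.0672, 0.1298]
ee_rot: [-0.442, 0.552, 0.446, 0.548]
ft_force: [-0.3, 0.3, -0.2]
grip_width: 0.161
```

```bash
python3 look.py w17
```

```text
28.875 [ 0.63372507 -0.0672128   0.12983741] [-0.28567966  0.34800416 -0.20796245] 0.16142086475527573 j7 [ 0.85  0.78 -1.23  1.5   0.74  1.4   0.93]
jaw yaw 1.3589612086422282
```

View pics/w17.png

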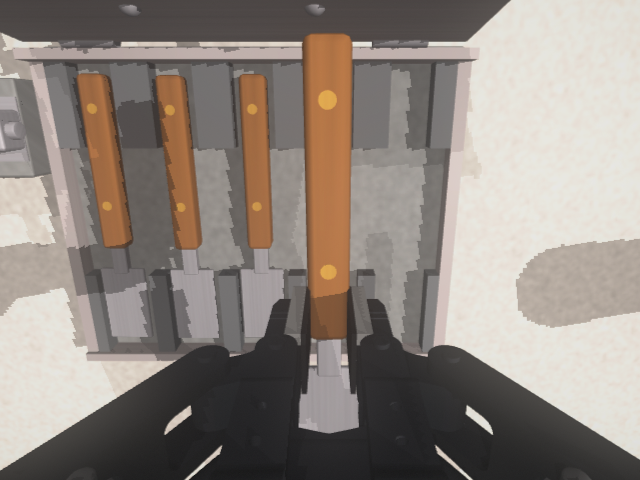

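>>> move_arm --motion "0 0 -0.04 0;0 0 -0.07 0;0 0 -0.085 0;0 0 -0.085 0"

```text
clock: 29.42
position: [0.6368, -0.0658, 0.0507]
ee_rot: [-0.445, 0.55, 0.445, 0.55]
ft_force: [0.3, -0.3, -1.3]
grip_width: 0.165
```

```bash
python3 look.py w18
```

```text
29.425 [ 0.63682004 -0.06582152  0.05067465] [ 0.27091494 -0.25944492 -1.25379128] 0.1645872409991764 j7 [ 0.82  0.86 -1.17  1.56  0.81  1.28  0.89]
jaw yaw 1.3597085396141446
```

View pics/w18.png

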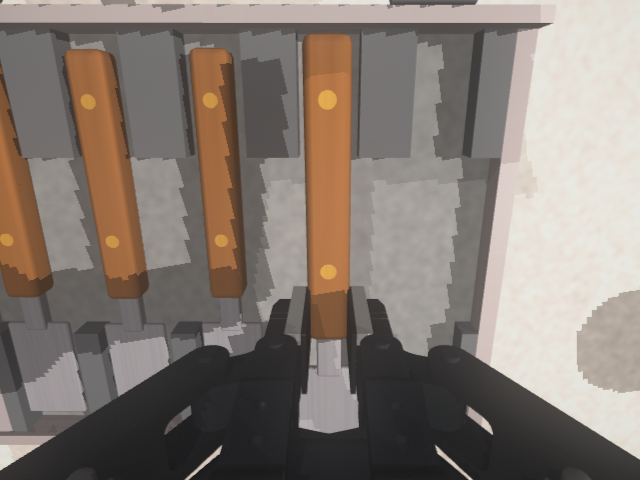

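>>> move_arm --motion "0 0 -0.015 0;0 0 -0.026 0;0 0 -0.034 0;0 0 -0.034 0;0 0 -0.034 0"

```text
clock: 30.1
position: [0.6366, -0.0663, 0.0159]
ee_rot: [-0.444, 0.55, 0.444, 0.55]
ft_force: [-2.8, 0.1, 3.2]
grip_width: 0.162
```

>>> move_arm --motion "0 0 0 0;0 0 0 0;0 0 0.005 0;0 0 0.04 0;0 0 0.1 0;0 0 0.16 0;0 0 0.19 0" --grip 0.34

```text
clock: 30.98
position: [0.6374, -0.0657, 0.2098]
ee_rot: [-0.445, 0.549, 0.444, 0.551]
ft_force: [1.2, -0.3, 0.1]
grip_width: 0.341
```

```bash
python3 look.py w19 s19;python3 -c "
from h import *; crop('s19',160,180,410,380,3,'c19')"
```

```text
30.975 [ 0.63736246 -0.0657435   0.20977289] [ 1.22204413 -0.30011355  0.09134432] 0.34056519148038666 j7 [ 0.85  0.72 -1.28  1.4   0.69  1.51  0.97]
jaw yaw 1.3594013993690397
```

View pics/w19.png

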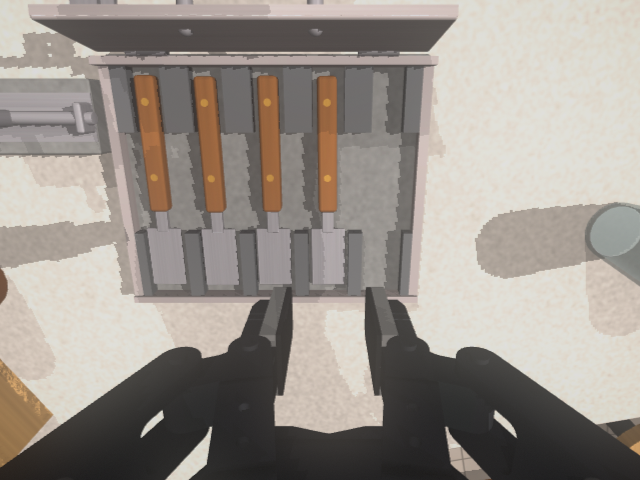

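View pics/c19.png

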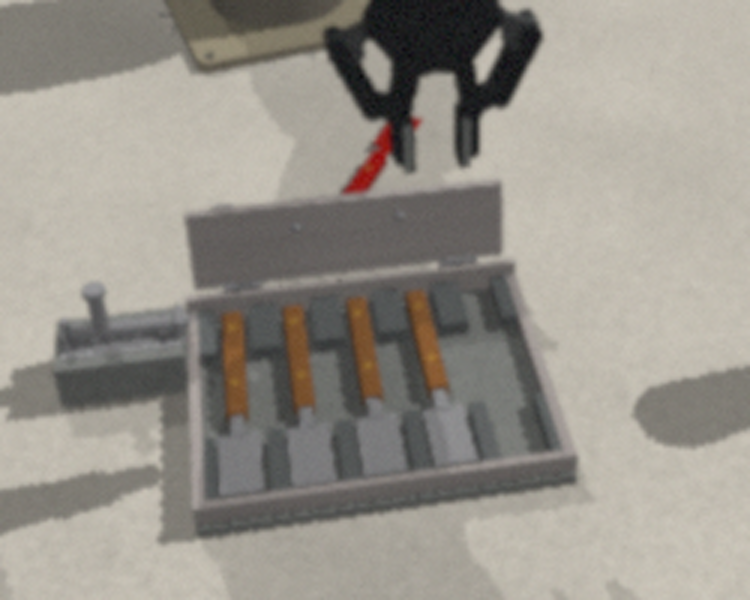

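>>> move_arm --motion "-0.01 0.055 0 0.1;-0.02 0.11 0 0.2;-0.035 0.165 0 0.319;-0.05 0.22 0 0.319;-0.06 0.275 0 0.319;-0.07 0.33 0 0.319;-0.085 0.385 0 0.319;-0.1 0.44 0 0.319;-0.1095 0.495 0 0.319;-0.1095 0.515 0 0.319" --grip 0.5

```text
clock: 32.33
position: [0.5241, 0.4524, 0.2051]
ee_rot: [-0.527, 0.471, 0.528, 0.471]
ft_force: [1.3, -0.2, 0.5]
grip_width: 0.501
```

```bash
python3 look.py w20 t20
```

```text
32.325 [0.52410091 0.45237208 0.20514774] [ 1.29736772 -0.2138071   0.54730035] 0.5009913451699255 j7 [-0.08  0.8  -1.22  1.25  0.74  1.56  0.5 ]
jaw yaw 1.6835114420686978
```

View pics/w20.png

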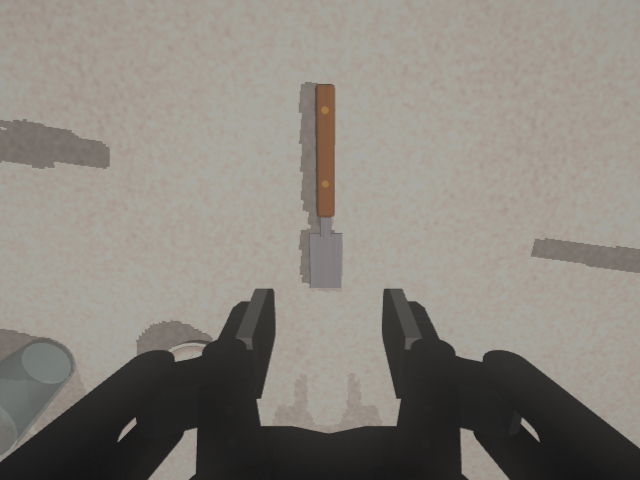

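```bash
python3 - <<'E'
from sp import *
sp("w20",(325.5,288),(325.5,84))
print(get_obs()['position'])
E
```

```text
L 0.1800 mid [0.52 0.45] yaw 0.111 grasp [0.528  0.4509] jaw -1.460
[0.52501068 0.45127582 0.20493004]
```

>>> move_arm --motion "0.001 0.001 -0.06 0;0.001 0.001 -0.12 0;0.001 0.001 -0.17 0;0.001 0.001 -0.19 0;0.001 0.001 -0.201 0;0.001 0.001 -0.201 0;0.001 0.001 -0.201 0" --grip 0.5

```text
clock: 33.3
position: [0.5287, 0.4504, 0.0067]
ee_rot: [0.526, -0.472, -0.526, -0.473]
ft_force: [0.3, 0.1, -0.3]
grip_width: 0.503
```

>>> move_arm --motion "0 0 0 0;0 0 0 0;0 0 0 0;0 0 0 0;0 0 0 0" --grip 0 --force 60

```text
clock: 33.92
position: [0.5285, 0.4501, 0.006]
ee_rot: [0.526, -0.472, -0.526, -0.473]
ft_force: [-0.6, -0.7, 6.2]
grip_width: 0.165
```

>>> move_arm --motion "0 0 0.03 0;0 0 0.08 0;0 0 0.13 0;0 0 0.18 0;0 0 0.18 0"

```text
clock: 34.55
position: [0.5286, 0.4513, 0.1894]
ee_rot: [-0.526, 0.47, 0.526, 0.475]
ft_force: [0.3, 0.5, -2.0]
grip_width: 0.165
```

```bash
python3 look.py w21
```

```text
34.55 [0.52855289 0.45132215 0.18942086] [ 0.33795918  0.50120889 -1.99050509] 0.16535845799474974 j7 [-0.08  0.81 -1.21  1.27  0.75  1.53  0.49]
jaw yaw 1.6780607309654731
```

View pics/w21.png

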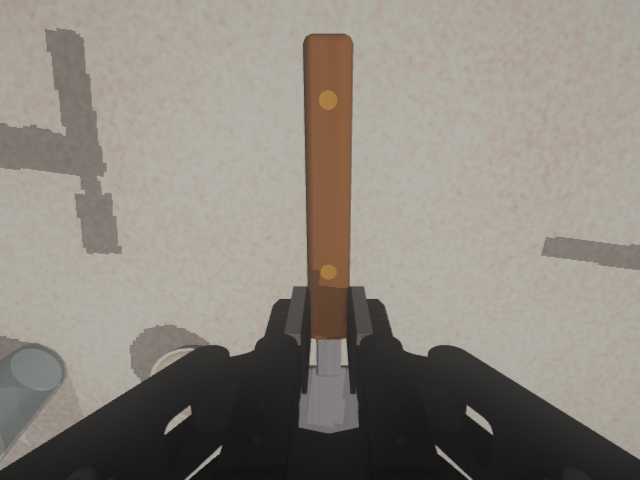

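>>> move_arm --motion "0.01 -0.055 0.01 0;0.025 -0.11 0.01 0;0.04 -0.165 0.01 -0.1;0.055 -0.22 0.01 -0.2;0.07 -0.275 0.01 -0.319;0.085 -0.33 0.01 -0.319;0.1 -0.385 0.01 -0.319;0.11 -0.44 0.01 -0.319;0.118 -0.47 0 -0.319;0.118 -0.47 -0.05 -0.319"

```text
clock: 35.85
position: [0.6477, -0.0243, 0.1345]
ee_rot: [-0.443, 0.551, 0.442, 0.552]
ft_force: [0.1, 0.1, -1.1]
grip_width: 0.162
```

>>> move_arm --motion "0 0 -0.04 0;0 0 -0.07 0;0 0 -0.085 0;0 0 -0.085 0;0 0 -0.085 0"

```text
clock: 36.48
position: [0.6467, -0.0201, 0.051]
ee_rot: [-0.445, 0.55, 0.444, 0.55]
ft_force: [-0.7, 0.2, 0.2]
grip_width: 0.161
```

```bash
python3 look.py w22
```

```text
36.475 [ 0.64668085 -0.0201126   0.05095985] [-0.65173649  0.22355847  0.23009933] 0.1605754352430165 j7 [ 0.72  0.85 -1.14  1.54  0.79  1.27  0.83]
jaw yaw 1.3590618546028108
```

View pics/w22.png

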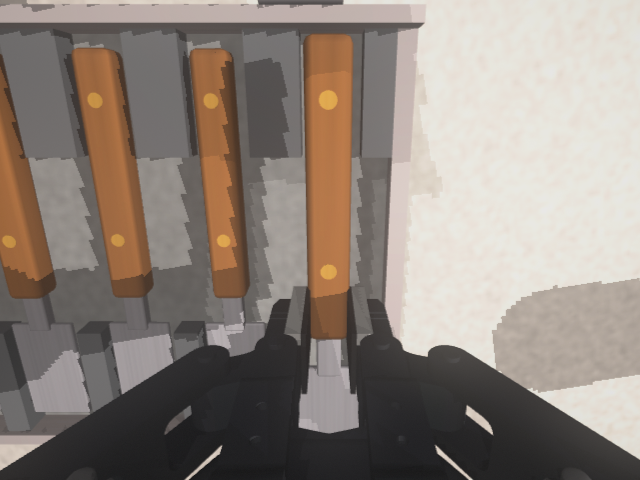

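>>> move_arm --motion "-0.0003 -0.0015 -0.008 0;-0.0003 -0.0015 -0.016 0;-0.0003 -0.0015 -0.022 0;-0.0003 -0.0015 -0.022 0"

```text
clock: 37.02
position: [0.6454, -0.0219, 0.0271]
ee_rot: [-0.444, 0.55, 0.445, 0.55]
ft_force: [-0.5, -0.2, -1.6]
grip_width: 0.168
```

>>> move_arm --motion "0 0 -0.006 0;0 0 -0.012 0;0 0 -0.012 0;0 0 -0.012 0"

```text
clock: 37.52
position: [0.6459, -0.0218, 0.016]
ee_rot: [-0.444, 0.55, 0.444, 0.55]
ft_force: [-0.6, -0.5, 3.8]
grip_width: 0.161
```

```bash
python3 look.py w23
```

```text
37.525 [ 0.64594341 -0.02179392  0.01602564] [-0.55261415 -0.49616708  3.79163614] 0.16127378310757737 j7 [ 0.71  0.89 -1.11  1.56  0.83  1.22  0.81]
jaw yaw 1.3589719056141587
```

View pics/w23.png

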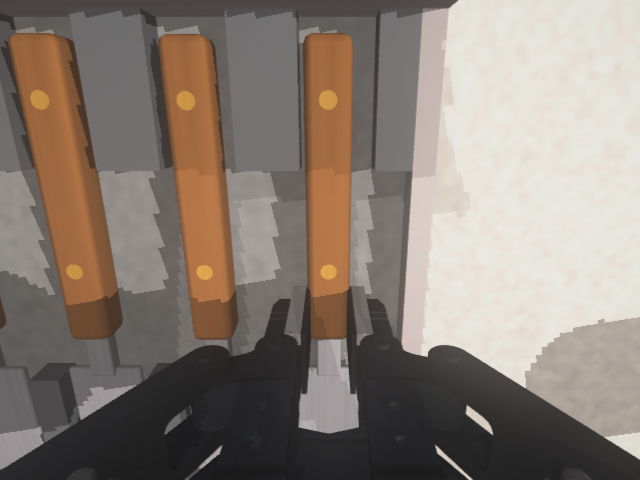

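>>> move_arm --motion "0 0 0 0;0 0 0 0;0 0 0.005 0;0 0 0.04 0;0 0 0.1 0;0 0 0.16 0;0 0 0.19 0;0 0 0.19 0" --grip 0.25

```text
clock: 38.58
position: [0.6468, -0.0213, 0.2088]
ee_rot: [-0.445, 0.549, 0.443, 0.551]
ft_force: [-0.4, -0.1, -0.6]
grip_width: 0.252
```

```bash
python3 look.py w24 s24;python3 -c "
from h import *; crop('s24',160,180,410,380,3,'c24')"
```

```text
38.575 [ 0.64679296 -0.02129709  0.2088177 ] [-0.42616607 -0.07506674 -0.63841106] 0.2519790283765444 j7 [ 0.76  0.71 -1.25  1.39  0.67  1.5   0.91]
jaw yaw 1.359063197644112
```

View pics/w24.png

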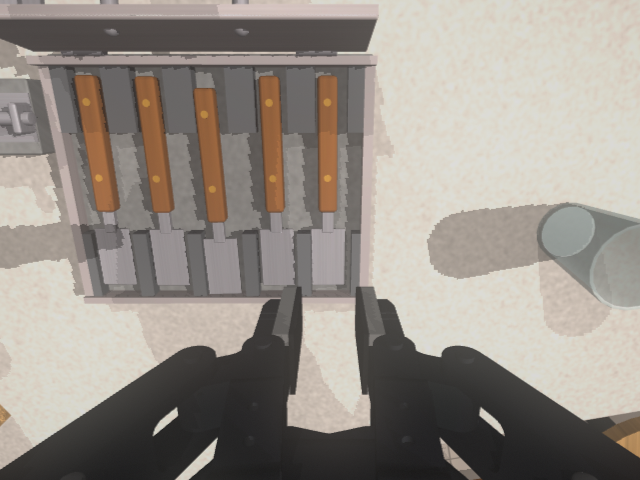

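View pics/c24.png

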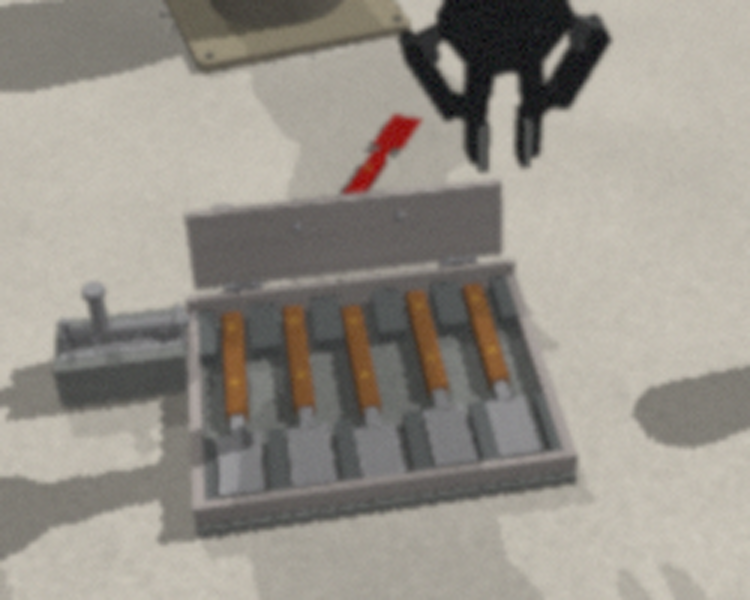

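```bash
python3 - <<'E'
from sp import *; 
crop("w24",30,50,380,310,2.25,"c25")
i=pickle.load(open("w24.pkl","rb")); t=np.load('tray.npy'); c,s=np.cos(t[2]),np.sin(t[2])
for h,b in [((87,76),(117,291)),((147,77),(172,288)),((204,89),(224,295)),((269,77),(278,287)),((327,77),(328,287))]:
    H=p2w(i,h,.021)[0];B=p2w(i,b,.0185)[0]; m=(H+B)[:2]/2-t[:2]
    print(np.linalg.norm(H-B).round(4), 'local',np.round([c*m[0]+s*m[1],-s*m[0]+c*m[1]],4))
E
```

```text
0.1857 local [ 0.0027 -0.0963]
0.1818 local [ 0.0018 -0.0474]
0.1801 local [ 0.0099 -0.002 ]
0.1808 local [0.0017 0.049 ]
0.1808 local [0.0018 0.0946]
```

View pics/c25.png

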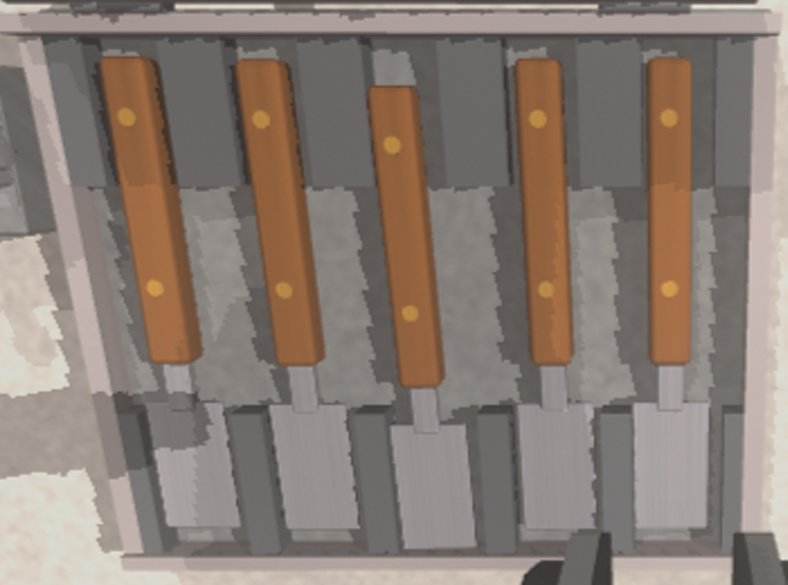

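```bash
python3 - <<'E'
from sp import *
i=pickle.load(open("w24.pkl","rb")); d=np.load("w24.npy");K=i['camera_matrix']
def z(u,v):
    D=np.median(d[v-2:v+3,u-2:u+3]); c=np.array([(u-K[0,2])/K[0,0]*D,-(v-K[1,2])/K[1,1]*D,-D])
    return (R.from_quat(i['attitude']).apply(c)+i['eye'])[2]
for hh,b in [((90,85),(116,280)),((149,85),(171,280)),((206,97),(222,288)),((270,85),(277,280)),((327,85),(327,280))]:
    print(round(z(*hh)*1000,1),round(z(*b)*1000,1))
print(get_obs()['position'])
E
```

```text
23.6 18.5
24.0 18.5
24.2 18.7
24.1 18.3
23.7 18.3
[ 0.6456779  -0.02198623  0.20553531]
```

>>> move_arm --motion "-0.02 -0.007 0.02 -0.17;-0.04 -0.014 0.02 -0.34;-0.06 -0.021 0.02 -0.51;-0.08 -0.028 0.02 -0.68;-0.1 -0.035 0.02 -0.85;-0.12 -0.042 0.02 -1.02;-0.14 -0.049 0.02 -1.19;-0.16 -0.056 0.02 -1.36;-0.172 -0.06 0.02 -1.53;-0.172 -0.06 0.02 -1.571" --grip 0.2

```text
clock: 39.92
position: [0.4724, -0.0829, 0.2248]
ee_rot: [0.076, 0.704, -0.077, 0.702]
ft_force: [0.6, -0.2, -0.8]
grip_width: 0.196
```

>>> move_arm --motion "0 0 0 0;0 0 -0.04 0;0 0 -0.04 0;0 0 -0.04 0"

```text
clock: 40.42
position: [0.4741, -0.0815, 0.1866]
ee_rot: [0.075, 0.703, -0.074, 0.703]
ft_force: [0.7, 1.4, 0.8]
grip_width: 0.199
```

```bash
python3 look.py w26
```

```text
40.425 [ 0.47412619 -0.08149212  0.18660056] [0.70650216 1.40902667 0.84831425] 0.19881769527857976 j7 [ 1.19  0.2  -1.2   1.84  0.2   1.23 -0.28]
jaw yaw -0.2107314183718155
```

View pics/w26.png

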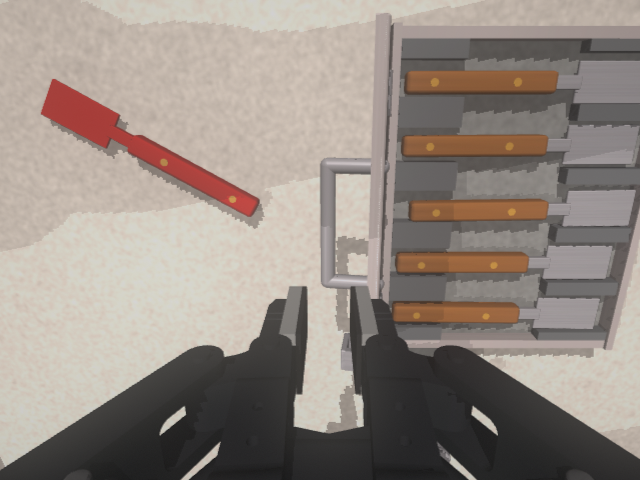

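>>> move_arm --motion "0 0 -0.04 0;0 0 -0.08 0;0 0 -0.105 0;0 0 -0.121 0;0 0 -0.121 0;0 0 -0.121 0"

```text
clock: 41.22
position: [0.4747, -0.082, 0.066]
ee_rot: [0.075, 0.703, -0.075, 0.704]
ft_force: [-0.1, -0.4, 0.2]
grip_width: 0.201
```

>>> move_arm --motion "0 0 0 0;0 0 0 0;0 0 0 0;0 0 0 0" --grip 0 --force 20

```text
clock: 41.72
position: [0.4735, -0.0818, 0.0657]
ee_rot: [0.075, 0.703, -0.075, 0.703]
ft_force: [-5.5, 2.0, 6.7]
grip_width: 0.109
```

```bash
python3 look.py w27; python3 - <<'E'
from h import *
t=np.load('tray.npy');c,s=np.cos(t[2]),np.sin(t[2]); r=.0572;a0=np.arctan2(34,46)
f=lambda th:np.array([c*r*np.cos(th+a0),s*r*np.cos(th+a0),r*np.sin(th+a0)])
for k in range(1,11): print(*(f(1.68*(1-k/10))-f(1.68)).round(4),0,sep=' ',end=';')
E
```

```text
41.725 [ 0.47351511 -0.08181885  0.06571121] [-5.53966435  2.00476424  6.67368682] 0.10932417778763157 j7 [ 1.04  0.39 -1.09  1.97  0.41  1.02 -0.45]
jaw yaw -0.21206747269357026
0.0074 -0.0016 0.0059 0;0.0157 -0.0033 0.0104 0;0.0246 -0.0052 0.0135 0;0.0339 -0.0071 0.015 0;0.0432 -0.0091 0.0149 0;0.0525 -0.0111 0.0132 0;0.0613 -0.0129 0.01 0;0.0695 -0.0147 0.0052 0;0.0768 -0.0162 -0.0008 0;0.083 -0.0175 -0.008 0;
```

View pics/w27.png

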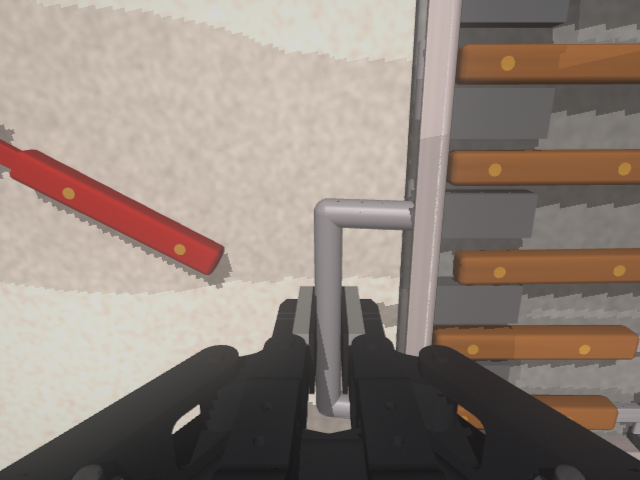

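>>> move_arm --motion "0.0074 -0.0016 0.0059 0;0.0157 -0.0033 0.0104 0;0.0246 -0.0052 0.0135 0;0.0339 -0.0071 0.015 0;0.0432 -0.0091 0.0149 0;0.0525 -0.0111 0.0132 0;0.0613 -0.0129 0.01 0;0.0695 -0.0147 0.0052 0;0.0768 -0.0162 -0.0008 0;0.083 -0.0175 -0.008 0"

```text
clock: 43.02
position: [0.5573, -0.0995, 0.0563]
ee_rot: [0.075, 0.703, -0.075, 0.703]
ft_force: [-5.1, -0.0, 1.4]
grip_width: 0.105
```

>>> move_arm --motion "0 0 0 0;0 0 -0.002 0;0 0 -0.003 0;0 0 -0.003 0"

```text
clock: 43.52
position: [0.558, -0.0997, 0.055]
ee_rot: [0.075, 0.702, -0.075, 0.704]
ft_force: [0.8, -2.7, 6.3]
grip_width: 0.099
```

```bash
python3 look.py w28 s28;python3 -c "
from h import *; crop('s28',160,180,410,380,3,'c28')"
```

```text
43.525 [ 0.55801864 -0.09971913  0.05501807] [ 0.76962204 -2.73156284  6.34571477] 0.09922056273517246 j7 [ 0.87  0.57 -0.97  1.77  0.53  1.09 -0.5 ]
jaw yaw -0.21233369938784918
```

View pics/c28.png

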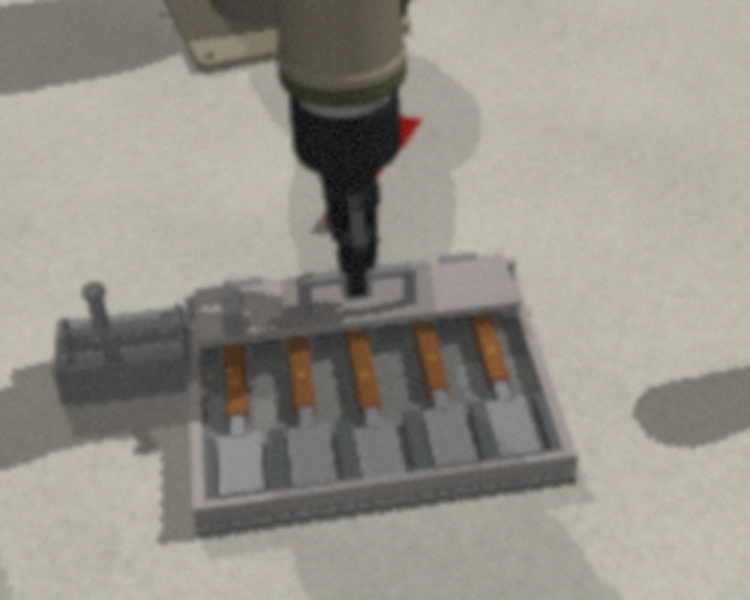

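>>> move_arm --motion "0 0 0 0;0 0 0 0;0 0 0.04 0;0 0 0.1 0;0 0 0.15 0;0 0 0.15 0;0 0 0.15 0" --grip 0.3

```text
clock: 44.5
position: [0.5563, -0.0994, 0.203]
ee_rot: [0.075, 0.703, -0.075, 0.703]
ft_force: [0.7, -0.9, -1.1]
grip_width: 0.298
```

```bash
python3 look.py w29; cp w29.npy x.npy
```

```text
44.5 [ 0.55633823 -0.09941745  0.20300854] [ 0.66367745 -0.88876632 -1.09345798] 0.29847450884001087 j7 [ 0.96  0.42 -1.08  1.62  0.38  1.34 -0.39]
jaw yaw -0.21199404474613717
```

View pics/w29.png

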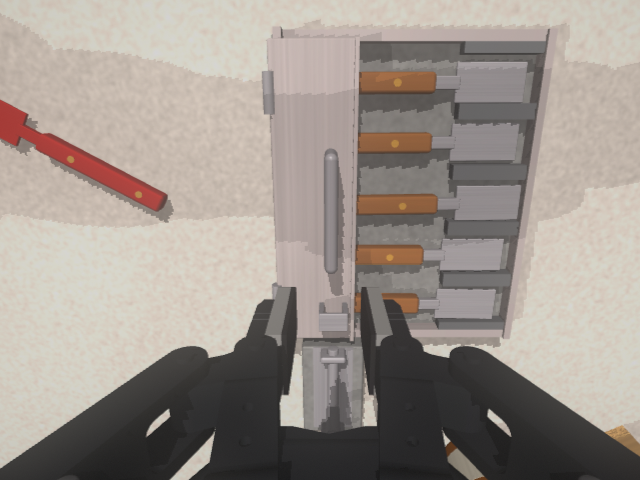

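```bash
python3 - <<'E'
from sp import *
t=np.load('tray.npy'); c,s=np.cos(t[2]),np.sin(t[2])
for tag in("w4","w29"):
    try: i=pickle.load(open(tag+".pkl","rb"))
    except Exception as e: print(e); continue
    d=np.load(tag+".npy");K=i['camera_matrix']
    v,u=np.mgrid[60:140,272:356]; D=d[60:140,272:356]
    P=R.from_quat(i['attitude']).apply(np.stack([(u-K[0,2])/K[0,0]*D,-(v-K[1,2])/K[1,1]*D,-D],-1).reshape(-1,3))+i['eye']
    q=P[:,:2]-t[:2]; lx=c*q[:,0]+s*q[:,1]
    m=(lx>-.1)&(lx<-.05)&(P[:,2]>.025)&(P[:,2]<.06); a=np.polyfit(lx[m],P[m,2],1); print(tag,m.sum(),'slope',a[0],'z at -42',np.polyval(a,-.042),np.polyval(a,-.108))
E
```

```text
w4 5585 slope 0.001728843853715543 z at -42 0.03707386241871783 0.036959758724372606
w29 5393 slope 0.0006422798239722161 z at -42 0.036996924550041124 0.03695453408165896
```

>>> move_arm --motion "-0.004 -0.02 0 -0.17;-0.008 -0.04 0 -0.34;-0.012 -0.06 0 -0.51;-0.016 -0.08 0 -0.68;-0.02 -0.1 0 -0.85;-0.024 -0.12 0 -1.02;-0.028 -0.14 0 -1.19;-0.032 -0.16 0 -1.36;-0.036 -0.183 0 -1.53;-0.036 -0.183 0 -1.57" --grip 0.5

```text
clock: 45.8
position: [0.5193, -0.2844, 0.2017]
ee_rot: [-0.551, -0.444, 0.552, -0.442]
ft_force: [-0.3, 0.0, 1.2]
grip_width: 0.498
```

>>> move_arm --motion "0 0 0 0;0 0 -0.05 0;0 0 -0.05 0;0 0 -0.05 0"

```text
clock: 46.3
position: [0.5212, -0.2821, 0.1549]
ee_rot: [0.55, 0.445, -0.55, 0.445]
ft_force: [0.9, -0.3, 0.5]
grip_width: 0.499
```

```bash
python3 look.py w30
```

```text
46.3 [ 0.5212487  -0.28209046  0.15486668] [ 0.87510733 -0.31760742  0.50096423] 0.4989894886691957 j7 [ 1.    0.41 -0.72  1.62  0.28  1.22 -1.56]
jaw yaw -1.7809429130001497
```

View pics/w30.png

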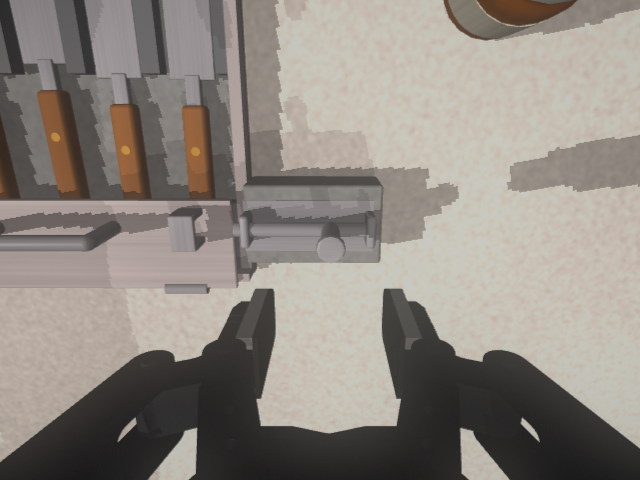

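>>> move_arm --motion "0 0 -0.04 0;0 0 -0.07 0;0 0 -0.0905 0;0 0 -0.0905 0;0 0 -0.0905 0" --grip 0.5

```text
clock: 46.98
position: [0.5218, -0.2827, 0.0649]
ee_rot: [0.55, 0.444, -0.55, 0.445]
ft_force: [0.7, -0.2, -0.1]
grip_width: 0.502
```

>>> move_arm --motion "0 0 0 0;0 0 0 0;0 0 0 0;0 0 0 0;0.002 0.01 0 0;0.0041 0.02 0 0;0.0062 0.03 0 0;0.0083 0.0391 0 0;0.0083 0.0391 0 0;0.0083 0.0391 0 0" --grip 0 --force 30

```text
clock: 48.22
position: [0.53, -0.2428, 0.0644]
ee_rot: [0.55, 0.444, -0.549, 0.445]
ft_force: [-0.1, 2.4, 7.0]
grip_width: 0.172
```

>>> move_arm --motion "0.0004 0.002 0 0;0.0008 0.004 0 0;0.0008 0.004 0 0;0.0008 0.004 0 0"

```text
clock: 48.72
position: [0.5303, -0.2414, 0.0644]
ee_rot: [-0.55, -0.443, 0.551, -0.445]
ft_force: [-0.9, -4.5, 4.5]
grip_width: 0.174
```

```bash
python3 look.py w31; python3 - <<'E'
from h import *
t=np.load('tray.npy'); c,s=np.cos(t[2]),np.sin(t[2]); q=get_obs()['position'][:2]-t[:2]; print(c*q[0]+s*q[1],-s*q[0]+c*q[1])
E
```

```text
48.725 [ 0.53027277 -0.2413608   0.06444005] [-0.87153917 -4.53271436  4.53742104] 0.17417310054699997 j7 [ 0.91  0.49 -0.7   1.73  0.36  1.06 -1.69]
jaw yaw -1.7835113464588979
-0.05896219220939196 -0.14465029914239103
```

View pics/w31.png

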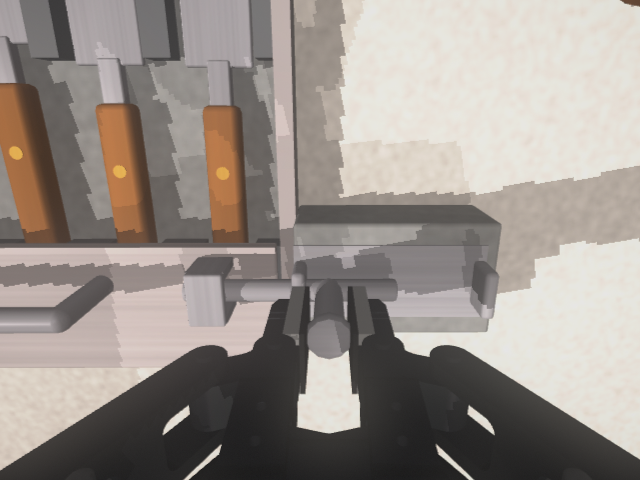

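>>> move_arm --motion "0 0 0 0;0 0 0 0;0 0 0 0;0 0 0.05 0;0 0 0.11 0;0 0 0.15 0;0 0 0.15 0;0 0 0.15 0" --grip 0.45

```text
clock: 49.78
position: [0.5295, -0.2391, 0.2125]
ee_rot: [-0.55, -0.445, 0.55, -0.444]
ft_force: [-0.2, 0.2, -0.4]
grip_width: 0.448
```

>>> move_arm --motion "-0.02 0.03 0.05 0;-0.02 0.06 0.1 0;-0.02 0.1 0.1 0;-0.02 0.1 0.1 0;-0.02 0.1 0.1 0;-0.02 0.1 0.1 0"

```text
clock: 50.52
position: [0.5095, -0.1405, 0.3123]
ee_rot: [-0.55, -0.445, 0.551, -0.444]
ft_force: [0.2, -0.5, 0.6]
grip_width: 0.45
```

```bash
python3 look.py w32 s32 t32; python3 -c "
from h import *; crop('w32',200,0,560,240,2.2,'c32')"
```

```text
50.525 [ 0.50949473 -0.14047221  0.31228086] [ 0.24141705 -0.51831549  0.60102725] 0.4502676403588031 j7 [ 0.93  0.17 -0.84  1.55  0.12  1.49 -1.69]
jaw yaw -1.7836891900148728
```

View pics/w32.png

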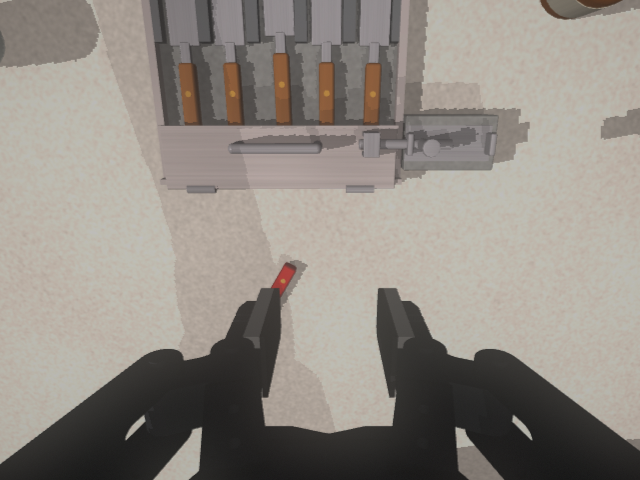

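View pics/s32.png

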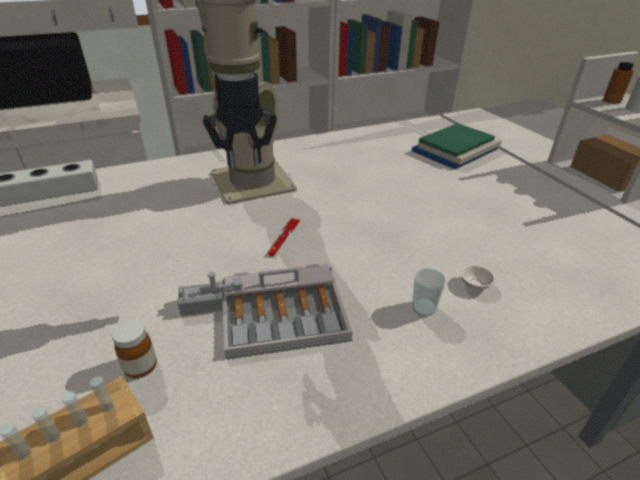

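```bash
python3 - <<'E'
from sp import *
i=pickle.load(open("w32.pkl","rb")); t=np.load('tray.npy'); c,s=np.cos(t[2]),np.sin(t[2])
def L(p,z):
    m=p2w(i,p,z)[0][:2]-t[:2]; return np.round([c*m[0]+s*m[1],-s*m[0]+c*m[1]],4)
print('knob',L((431,148),.087)); 
for p in [(187,64),(232,63.5),(281,53),(326,63),(373,63.5)]: print(L(p,.024)-[.02,0])
crop("t32",310,150,460,285,5,"c33")
E
```

```text
knob [-0.0601 -0.1439]
[-0.002   0.0917]
[-0.0018  0.0464]
[ 0.0077 -0.0033]
[-0.0018 -0.0482]
[-0.0025 -0.0955]
```

View pics/c33.png

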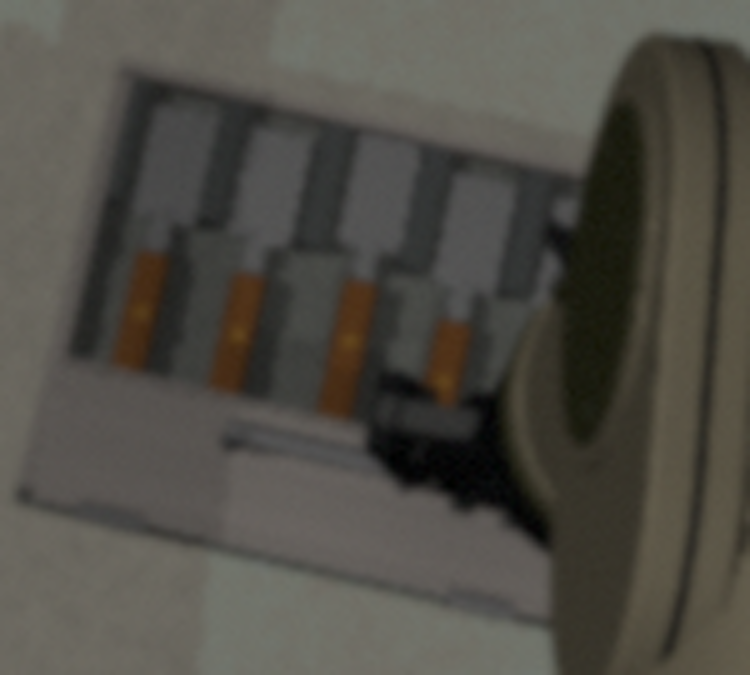

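View pics/c32.png

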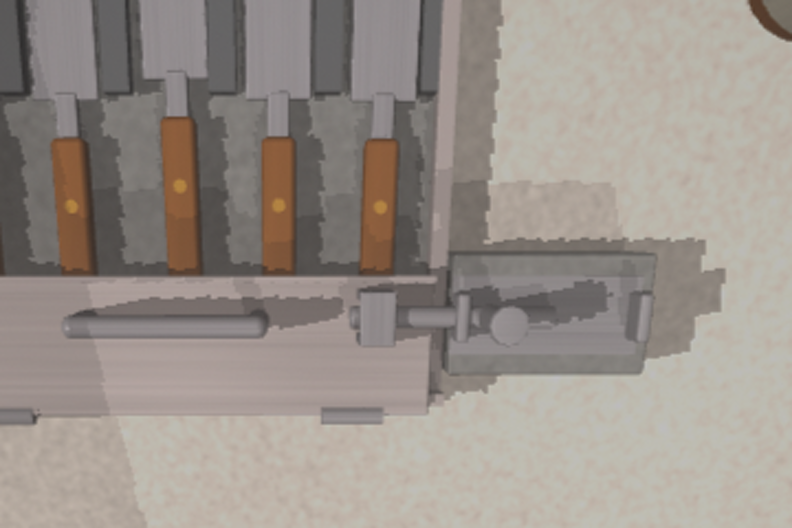

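```bash
python3 -c "
from workcell import *; print(hand_in())"
```

```text
the job is handed in; nothing more can be done
None
```

I handed the job in at about 50.5 s of the 208 s allowed; `hand_in()` gives no verdict. I withdrew the bolt, swung the flap up and laid the four loose spatulas in compartments 3, 2, 1 and 0. The one already in compartment 4 stayed put. I then folded the flap down and slid the bolt home.

**Spatulas:** before closing, all five lay flat, with handle tops at about 24 mm and blades at about 18.5 mm. The last pictures put every origin within about 10 mm of its compartment's centre. The spatula in compartment 2 was the farthest out. It was found about 8–10 mm towards the blade end after I had placed it, and I left it there because it is inside the 15 mm limit.

**Flap:** the depth reading shows it level to within 0.001 rad, upper face at 37 mm. I took this before sliding the bolt.

**Bolt:** it met its hard stop. The knob measures at tray y -144 mm, where full travel would be -146 mm; the 2 mm difference is calibration error. The tip shows on the far side of the keeper.

**Bystanders:** the beaker, jar, dish and red look-alike look unmoved in the last scene picture. The gripper was clear of everything at hand-in.

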